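Put the scale weight away in the storage dial

ROBOT

A 7-joint arm with a two-finger parallel gripper is mounted at the origin on a cart in front of the work surface, level with it; the furniture and walls round the work are solid. World frame = base frame: x ahead of the robot, y to its left, z up, the work surface at z = 0. Lengths are in m, angles in rad, forces in N, time in s.
With the tool pointing down it reaches from about 0.4 to 0.85 m from the base axis. Payload 4.5 kg.
Tool frame: the origin (TCP) lies on the mounting face of the last link; the fingertips stand 166 mm ahead of it and the grasp point (between the pads) lies 147 mm ahead of it; y points along the fingers, z is the direction in which the jaws open and shut, and the axes are right-handed (so a half turn about y gives the same grasp; the last joint's range is limited). The gripper opens to 88 mm and grips with 3 to 60 N. Pads are 18 mm wide; open, the fingers measure 123 mm over their backs; the gripper's body (75 mm by 187 mm) begins 45 mm behind the grasp point.
Start: joints at [-1.185, 0.689, -0.195, 1.565, 0.157, 0.902, -0.215], TCP at [0.215, 0.587, 0.405] pointing down, gripper open.
Joint ranges: [-3.01, 3.01], [-0.46, 2.08], [-1.47, 1.51], [0.13, 2.56], [-1, 4.14], [0.04, 2.09], [-2.66, 2.66]. Speed limits (rad/s): [2.57, 2.57, 3.14, 3.14, 3.14, 3.14, 3.14].

INTERFACE

Orientations are given as a unit quaternion [x, y, z, w].
In Python, from plant import r gives the robot as it stands.
- The arm moves only by the tool arm_command, never from a script. Its argument "deltas" is a list of rows, each an object of numbers: "dx", "dy", "dz": the shift along the tool's x, y, z each as a share of 1000 mm, from -1 to 1; "wx", "wy", "wz": the turn, a rotation vector about the tool's x, y, z each as a share of 45 degrees, from -1 to 1. In form: [{"dx": .., "dy": .., "dz": .., "wx": .., "wy": .., "wz": ..}, ...]. A call has exactly 5 rows; each row is the pose to reach, as a shift and turn from the pose commanded when the call began, along the tool's axes at that moment; what a row does not reach only later rows make up. A row lasts 1/10 s, in which the tool goes at most 50 mm and 8.59 degrees, less where a joint would pass 70% of its speed; a pose out of reach is approached as far as the arm can. A call with a number of a shift or a turn outside -1 to 1 is refused whole. A call with a gripper value outside its range is refused whole. "claw" is the opening, from -1 (shut) to 1 (fully open), set as the call begins (left out, the last holds). The fingers move at their own pace and stop on an object; "grip_force" is the grip in N (left out, the last holds). Time passes only in rows, so rows that repeat a pose let the fingers close, or fill a call up. It gives the time, the measured TCP pose, the force and the opening at its end, in the units of the state.
- r.get_state(): the state, without advancing time (a new reading comes with each control period).
- r.snapshot(name): name is "scene" or "top" or "wrist"; returns the picture (400x640x3 uint8, red, green, blue); there is no depth.
- r.get_calibration(name): a dict with "vertical_fov" (degrees; the focal length in pixels is half the picture's height over the tangent of half this angle, whatever the lens; pixels are square), "cx", "cy" (the principal point, pixels), "R" (3x3) and "t" (3): a world point X has camera coordinates R X + t. Camera axes: x right, y down, z forward; pixel columns grow to the right and rows downward; lengths in m; the calibration is good to about 2 mm. The wrist camera is an equidistant fisheye: a pixel r from the principal point sees the ray r / f radians off the axis. A picture is of the moment at which its call begins: read the wrist's pose just before it. get_calibration takes no time and is no camera call; for the wrist camera it gives the pose at the moment of the call.
- r.finish_job(): hands the job in, once; it reports no verdict.
The state is a dict: "clock": time; "q": joint angles; "qd": joint speeds; "joint_torque": joint torques, N m; "tool_pos": TCP position; "eef_rot": TCP orientation; "contact_force": force on the tool from outside, world axes, zero at the start; "moment": the same for the moment, N m; "opening": opening from 0.0 (shut) to 1.0 (fully open).
Only numpy, scipy, OpenCV 4.12 (cv2) and the standard library are available. Lean on these libraries where they do the work, as an engineer would, in place of code of your own. Each camera call takes 0.05 s, during which the arm holds its last target.

TASK

The pocket scale has been checked, so put its little metal weight away in the sloping storage dial: turn the blue cover by its bar knob until the opening lines up with the compartment that has the orange tab, then put the weight from the scale into that compartment. Finally turn the cover until it shuts that compartment completely, leave the weight inside and let go; do not shift or knock over the other things on the chest.

Things in the scene. Friction and masses are not known exactly. Their poses are not given: they have to be found in the camera images.
- dial_stand: Fixed stand of the sloping dial, base 150x130 mm. Origin: centre of its underside; z up. The dial axis n leans 30 degrees from vertical to the stand's -x: n = (-0.5, 0, 0.866) in its frame. The dial face is 169 mm across (190 with the tab); the centre of the cover's upper face is at (-20.5, 0, 93.5) mm in the stand's frame. A bar knob stands there along n.
- cover (a joint): Angle (rad) of the blue slotted cover about n, counter-clockwise positive seen from above. At 0 its opening points straight down the slope (stand's -x), at +1.57 to the stand's -y. Turns by hand with light friction (0.04 N m), stays where it is left, stops at -3.1 and +3.1.
- tray (a joint): Angle (rad) of the tray below the cover, same zero and sense as cover: the direction of the compartment with the orange tab. The tray sits fast in the stand (over 4 N m); its angle differs from start to start. The opening is lined up when cover equals tray.
- cover_opening (a point): Centre of the opening in the 4 mm thick cover, at its upper face, 54 mm from the axis. The opening spans 44 degrees and 32 to 77 mm radius (about 40 mm wide at its middle). Axes: x outward from the axis, z along n.
- wanted_compartment (a point): Centre of the mouth of the compartment with the orange tab on the tray's rim (orange floor too), at the level of the cover's upper face, 54 mm from the axis. Axes: x outward, z along n. Six 60 degree compartments with 3 mm partitions, 26 to 80 mm radius, floor 38 mm below this point along n.
- knob_top (a point): Centre of the top of the cover's black bar knob, on the dial axis. The bar is 44 mm long, 12 wide, its length points at the opening; its top is 28 mm above the cover's upper face along n. A collar 48 across and 3 high lies round its foot. Axes: x along the bar towards the opening, z along n.
- scale: Loose pocket scale, 124 (x) x 62 (y) x 19 high, 130 g; origin: centre of its underside; z up.
- weight: Small metal calibration weight with a knob on top, 19 across, 26 high, 35 to 70 g, standing upright on the scale's pan. Grip it as a 19 mm upright cylinder. Origin: centre of its underside; its z axis runs up to the knob.
- goggles: Bystander: green goggles with a black strap, 128x163x76, at the right edge (sizes in mm); origin: centre of the underside.
- tape: Bystander: roll of brown tape, 96 across, 48 high, at the left edge (sizes in mm); origin: centre of the underside.
- lamp: Bystander: round glass spirit lamp, 73 across, 72 high, at the left edge (sizes in mm); origin: centre of the underside.
- snuffer: Bystander: clear glass cap, 34 across, 31 high, front left (sizes in mm); origin: centre of the underside.
- black_stopper: Bystander: black rubber stopper, 26 across and high, at the right (sizes in mm); origin: centre of the underside.
- dish: Bystander: small white plastic dish, 46 across, 10 high, in front of the middle (sizes in mm); origin: centre of the underside.
- tweezers: Bystander: steel tweezers, 123 long, 8 high, front right (sizes in mm); origin: centre of the underside.
- scale_lid: Bystander: clear flat cover of the scale, 126x64x12, front left (sizes in mm); origin: centre of the underside.

How it is judged:
On the way, in this order (a step that is already met when the one before it is completed fails the run):
1. the cover's opening is lined up with the orange-tab compartment (centres within 8 mm) (distance between cover_opening and wanted_compartment below 0.008 m), for 0.2 s.
2. the weight is down inside the orange-tab compartment (x of weight in the frame of wanted_compartment between -0.032 and 0.032 m and y of weight in the frame of wanted_compartment between -0.032 and 0.032 m and z of weight in the frame of wanted_compartment between -0.05 and -0.015 m), for 0.2 s.
3. the cover is turned so that it shuts that compartment (opening's centre over 42 mm from the compartment's) (distance between cover_opening and wanted_compartment above 0.042 m), for 0.2 s.
At the end, for the whole second after the job is handed in: The weight rests in the orange-tab compartment (its underside's centre within 32 mm of the compartment's centre both ways, at least 15 mm below the cover's upper face); the cover is still and shuts that compartment: centres of opening and compartment over 42 mm apart (all of step 2 and distance between cover_opening and wanted_compartment above 0.042 m and linear speed of weight below 0.02 m/s and velocity of joint cover between -0.05 and 0.05 rad/s); the robot touches nothing.
It fails at once if a bystander is shifted by more than 40 mm (distance of any of goggles, tape, lamp, snuffer, black_stopper, dish, tweezers, scale_lid from where it was at the start of the episode above 0.04 m).
It fails at once if the scale is shifted by more than 50 mm (distance of scale from where it was at the start of the episode above 0.05 m).
It also fails if it takes over 72 s, if anything falls off the work surface, if the arm or the gripper's body presses on something with over 40 N, if the wrist force passes 120 N, or if a joint passes its speed limit or range.

## Working session

There is one attempt and no reset: what is moved stays moved. The work goes in short steps, Python scripts to look and compute and a tool call to move; the robot and the scene stay as the last step left them, time stands still between calls to the robot, and variables do not carry over. Pictures are saved under pics/ and viewed, and the job is handed in when it is done.

Besides the shell and the picture viewer there is one more tool, called after "Emit:" in YAML: its name, and indented under it one key for each argument. arm_command: Moves the arm, as the interface text tells. Shift numbers are shares of 1000 mm and turn numbers shares of 45 degrees, none past 1 either way. Its arguments: {"type":"object","properties":{"deltas":{"type":"array","items":{"type":"object","properties":{"dx":{"type":"number","minimum":-1,"maximum":1},"dy":{"type":"number","minimum":-1,"maximum":1},"dz":{"type":"number","minimum":-1,"maximum":1},"wx":{"type":"number","minimum":-1,"maximum":1},"wy":{"type":"number","minimum":-1,"maximum":1},"wz":{"type":"number","minimum":-1,"maximum":1}}}},"claw":{"type":"number"},"grip_force":{"type":"number"}},"required":["deltas"]}

```bash
ls -la; mkdir -p pics; python3 - <<'E'
from plant import r
import cv2
s=r.get_state(); print(s)
for n in ("scene","top","wrist"):
    c=r.get_calibration(n); print(n,c)
    cv2.imwrite(f"pics/{n}0.png",r.snapshot(n)[:,:,::-1])
E
```

```text
total 12
drwxr-xr-x  3 agent agent 4096 Dec  6 03:34 .
drwxr-xr-x 23 root  root  4096 Dec  6 03:34 ..
drwxr-xr-x  2 agent agent 4096 Dec  6 03:34 pics
{'clock': 0.0, 'q': array([-1.18517402,  0.68997838, -0.1945236 ,  1.56633234,  0.15733774,
        0.90250417, -0.21510944]), 'qd': array([-0.00032648,  0.00079992,  0.00055459,  0.00059135, -0.00055238,
       -0.00011471,  0.00077706]), 'joint_torque': array([-4.43881186e-05, -5.27575636e+01, -1.26675915e+00, -1.53437912e+01,
       -5.25832549e-02,  6.35696109e-03,  1.62667884e-04]), 'tool_pos': array([0.2152949 , 0.58640111, 0.40391663]), 'eef_rot': array([ 0.69684345, -0.12376904,  0.12365307, -0.69555759]), 'contact_force': array([ 0.02865631,  0.21424721, -0.22663701]), 'moment': array([-0.00061822,  0.00531348, -0.05772658]), 'opening': 1.0015204634865016}
scene {'vertical_fov': 51.580536668480704, 'cx': 314.1669801866126, 'cy': 198.43145186179018, 'R': array([[ 0.84758571, -0.53051808,  0.01220805],
       [-0.35702573, -0.58712269, -0.72651193],
       [ 0.39259533,  0.61142254, -0.6870454 ]]), 't': array([-0.40167331,  0.2388047 ,  1.02365559])}
top {'vertical_fov': 51.35869684785288, 'cx': 317.101886209189, 'cy': 199.6114140481619, 'R': array([[-0.01505679, -0.99985669, -0.00773919],
       [-0.99866402,  0.01542057, -0.04931923],
       [ 0.04943151,  0.00698626, -0.99875308]]), 't': array([0.01811151, 0.48202534, 1.1225985 ])}
wrist {'vertical_fov': 65.70646984690485, 'cx': 321.1259388717455, 'cy': 203.51314931213375, 'R': array([[ 0.34351881,  0.93914432, -0.00166569],
       [ 0.90399328, -0.33017956,  0.27162033],
       [ 0.25454071, -0.09481246, -0.96240305]]), 't': array([-0.62324237, -0.03740954,  0.38874732])}
```

View pics/scene0.png

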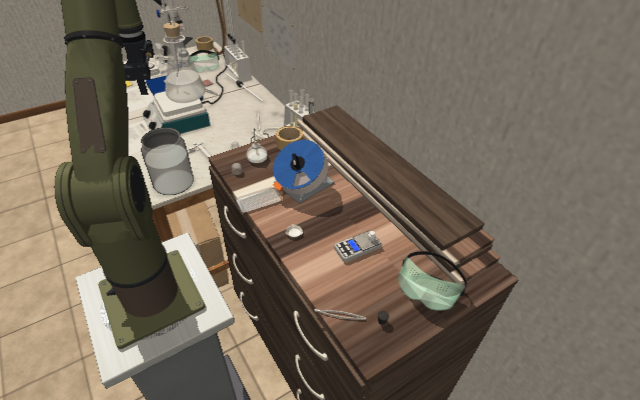

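View pics/top0.png

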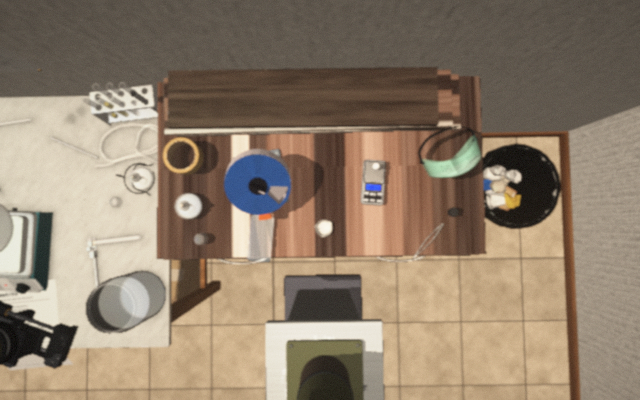

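View pics/wrist0.png

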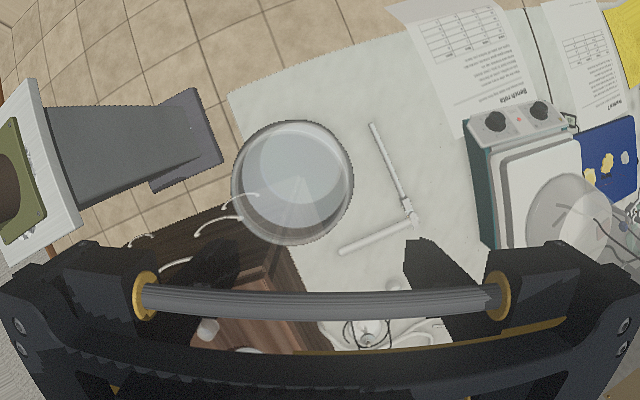

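The scene and top views show the dial at top-px (258,183), the orange tab at about (266,217), and the weight on the scale at about (376,166). I'll enlarge both for measurement.

```bash
python3 - <<'E'
import cv2
a=cv2.imread("pics/top0.png"); 
cv2.imwrite("pics/top0_dial.png",cv2.resize(a[140:240,210:310],None,fx=6,fy=6,interpolation=cv2.INTER_CUBIC))
cv2.imwrite("pics/top0_scale.png",cv2.resize(a[150:215,345:405],None,fx=8,fy=8,interpolation=cv2.INTER_CUBIC))
a=cv2.imread("pics/scene0.png"); 
cv2.imwrite("pics/sc0_dial.png",cv2.resize(a[120:215,230:350],None,fx=6,fy=6,interpolation=cv2.INTER_CUBIC))
E
```

```text
(no output)
```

View pics/top0_dial.png

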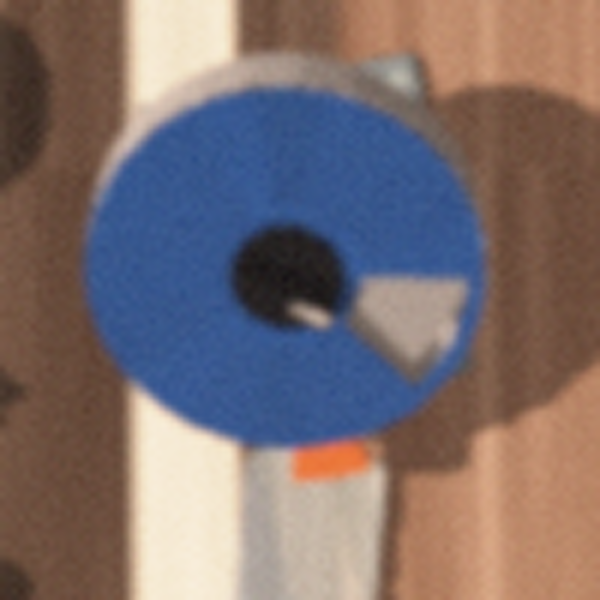

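View pics/top0_scale.png

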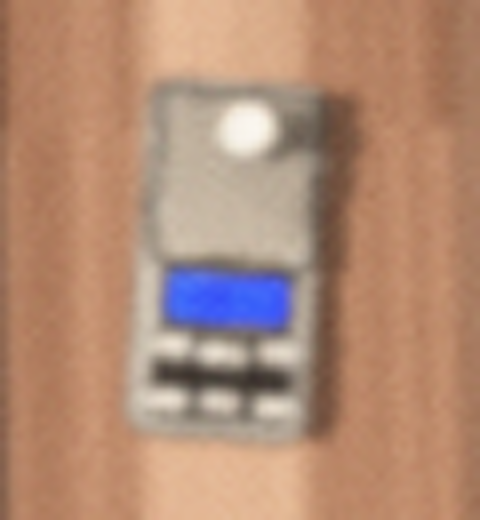

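View pics/sc0_dial.png

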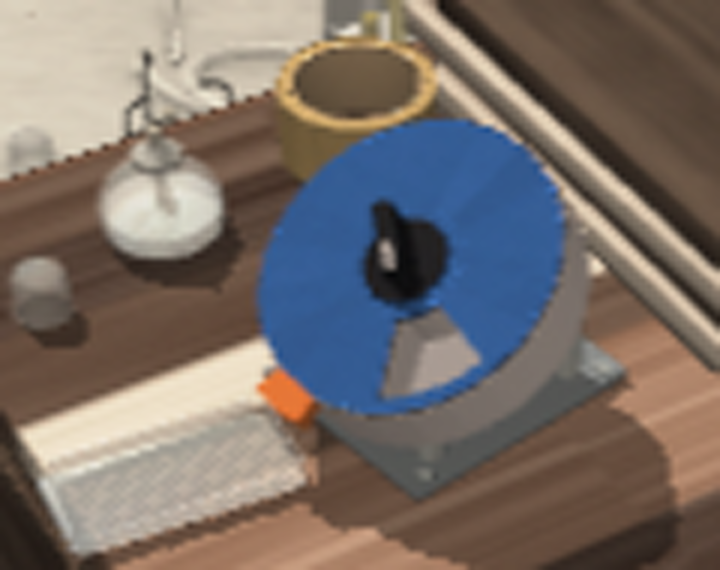

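```bash
cat > h.py <<'E'
import numpy as np, cv2
from scipy.spatial.transform import Rotation as R_
from scipy.optimize import least_squares
def proj(c,X):
    X=np.atleast_2d(X); P=X@np.array(c["R"]).T+np.array(c["t"]); f=200/np.tan(np.radians(c["vertical_fov"])/2)
    if c.get("fish"):
        rr=np.hypot(P[:,0],P[:,1]); th=np.arctan2(rr,P[:,2]); k=f*th/np.maximum(rr,1e-9)
        return np.c_[c["cx"]+k*P[:,0],c["cy"]+k*P[:,1]]
    return np.c_[c["cx"]+f*P[:,0]/P[:,2],c["cy"]+f*P[:,1]/P[:,2]]
def ray(c,uv):
    f=200/np.tan(np.radians(c["vertical_fov"])/2); x=(uv[0]-c["cx"])/f; y=(uv[1]-c["cy"])/f
    if c.get("fish"):
        th=np.hypot(x,y); s=np.sin(th)/max(th,1e-9); d=np.array([x*s,y*s,np.cos(th)])
    else: d=np.array([x,y,1.])
    R=np.array(c["R"]); return -R.T@np.array(c["t"]), R.T@d
def onplane(c,uv,z):
    o,d=ray(c,uv); return o+d*(z-o[2])/d[2]
n0=np.array([-.5,0,.8660254]); d0=np.array([-.8660254,0,-.5]); e0=np.array([0,-1.,0])
def dial(p,a,r,h=0):  # p=x,y,yaw; angle; radius; height above cover face -> world
    a=np.atleast_1d(a); L=np.array([-.0205,0,.0935])+h*n0+r*(np.cos(a)[:,None]*d0+np.sin(a)[:,None]*e0)
    c,s=np.cos(p[2]),np.sin(p[2]); Rz=np.array([[c,-s,0],[s,c,0],[0,0,1]])
    return L@Rz.T+np.array([p[0],p[1],0])
E
python3 - <<'E'
from h import *
from plant import r
import cv2
cal={n:r.get_calibration(n) for n in("top","scene")}
win={"top":(140,240,210,310),"scene":(120,215,230,350)}
hull={};tab={};op={}
for n in cal:
    im=cv2.imread(f"pics/{n}0.png"); hsv=cv2.cvtColor(im,cv2.COLOR_BGR2HSV)
    y0,y1,x0,x1=win[n]; m=np.zeros(im.shape[:2],np.uint8); m[y0:y1,x0:x1]=1
    H,S,V=cv2.split(hsv)
    b=((H>100)&(H<125)&(S>120)&(V>60)&(m>0)).astype(np.uint8)
    k,l,st,_=cv2.connectedComponentsWithStats(b); b=(l==1+st[1:,4].argmax()).astype(np.uint8)
    cs=max(cv2.findContours(b,cv2.RETR_EXTERNAL,cv2.CHAIN_APPROX_NONE)[0],key=len)
    hull[n]=cv2.convexHull(cs)[:,0].astype(float)
    o=((H>5)&(H<16)&(S>180)&(V>180)&(m>0)); tab[n]=np.argwhere(o)[:,::-1].mean(0); print(n,o.sum(),tab[n])
    fill=np.zeros_like(b); cv2.drawContours(fill,[cv2.convexHull(cs)],-1,1,-1)
    hole=((fill>0)&(b==0)&(V>90)&(S<110)).astype(np.uint8)
    k,l,st,ce=cv2.connectedComponentsWithStats(hole); i=1+st[1:,4].argmax(); op[n]=ce[i]; print("hole",st[i],ce[i])
aa=np.linspace(0,2*np.pi,721)
def res(v):
    o=[]
    for n in cal:
        E=proj(cal[n],dial(v,aa,v[5]))
        D=hull[n][:,None]-E[None]; d=np.hypot(D[...,0],D[...,1]).min(1)-.5
        ins=np.array([cv2.pointPolygonTest(E.astype(np.float32)[:,None],tuple(map(float,p)),True) for p in hull[n]])
        o+=list((ins-.3)*1.0)
        o+=list((proj(cal[n],dial(v,v[3],.0945,-.008))-tab[n])[0]*2)
        g=np.radians(np.linspace(-22,22,9)); pts=np.vstack([dial(v,v[4]+g,rr) for rr in np.linspace(.034,.075,6)])
        o+=list((proj(cal[n],pts).mean(0)-op[n])*2)
    return np.array(o)
q=least_squares(res,[.5,.15,0,.2,1.1,.0845],loss="soft_l1",x_scale=[.01,.01,.1,.1,.1,.01],diff_step=1e-4)
print(q.x,q.cost); 
for n in cal: 
    print(n,tab[n],proj(cal[n],dial(q.x,q.x[3],.0945,-.008)),op[n])
    im=cv2.imread(f"pics/{n}0.png"); y0,y1,x0,x1=win[n]; im=cv2.resize(im[y0:y1,x0:x1],None,fx=6,fy=6)
    def dr(X,c,cl=True): cv2.polylines(im,[(((proj(cal[n],X)+.5-[x0,y0])*6)).astype(int)],cl,c,1)
    dr(dial(q.x,aa,.0845),(0,255,0)); g=np.radians(np.linspace(-22,22,9))
    dr(np.vstack([dial(q.x,q.x[4]+g,.032),dial(q.x,q.x[4]+g[::-1],.077)]),(0,255,255))
    dr(np.vstack([dial(q.x,q.x[3],.0845,-.004),dial(q.x,q.x[3],.1055,-.004)]),(255,0,255),False)
    for s in (1,):
        bx=np.array([[a,b,0] for a,b in((75,65),(75,-65),(-75,-65),(-75,65))])/1000; cc,ss=np.cos(q.x[2]),np.sin(q.x[2])
        dr(bx@np.array([[cc,-ss,0],[ss,cc,0],[0,0,1]]).T+[q.x[0],q.x[1],0],(255,255,255))
    kx=np.vstack([dial(q.x,q.x[4],.022,.028),dial(q.x,q.x[4],-.022,.028)]); dr(kx,(0,0,255),False)
    cv2.imwrite(f"pics/fit_{n}.png",im)
c=cal["top"]
# weight
im=cv2.imread("pics/top0.png")
E
```

```text
top 28 [264.64285714 216.57142857]
hole [258 185  31  19 318] [276.28616352 192.81446541]
scene 34 [277.14705882 185.67647059]
hole [293 171  17  16 167] [300.79640719 178.96407186]
[ 0.53592536  0.16623133  0.25948341 -0.13171966  0.85762732  0.0821512 ] 12.17775622683848
top [264.64285714 216.57142857] [[263.69899495 216.40323868]] [276.28616352 192.81446541]
scene [277.14705882 185.67647059] [[277.80239928 186.45944797]] [300.79640719 178.96407186]
```

View pics/fit_top.png

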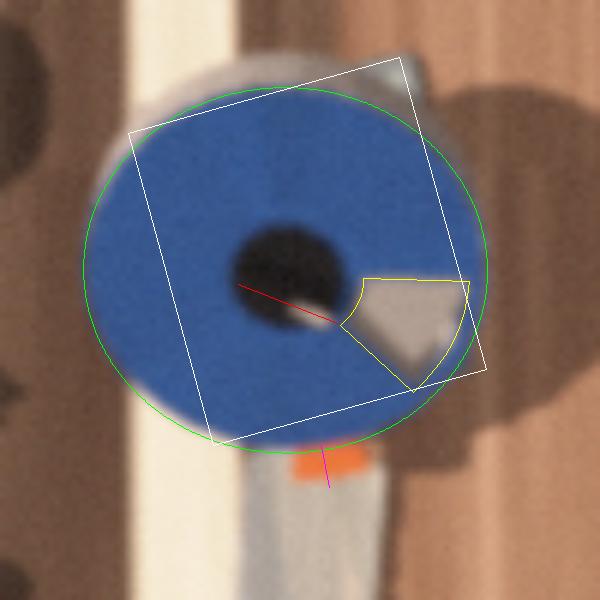

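View pics/fit_scene.png

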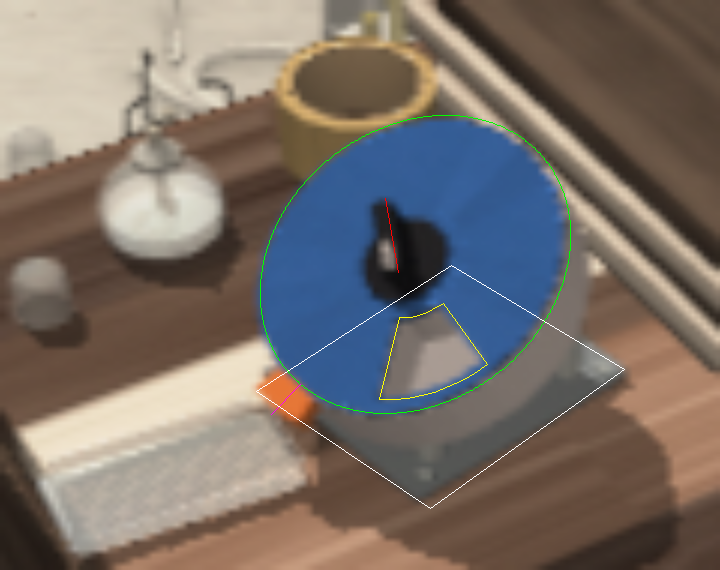

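```bash
python3 - <<'E'
from h import *
from plant import r
cal={n:r.get_calibration(n) for n in("top","scene")}
a=cv2.imread("pics/scene0.png")
cv2.imwrite("pics/sc0_scale.png",cv2.resize(a[220:275,325:395],None,fx=10,fy=10,interpolation=cv2.INTER_CUBIC))
c=cal["top"]
a=cv2.imread("pics/top0.png"); g=cv2.cvtColor(a,cv2.COLOR_BGR2HSV); 
sub=(g[155:180,365:390,2]>215)&(g[155:180,365:390,1]<60); uv=np.argwhere(sub)[:,::-1].mean(0)+[365,155]; print("weight uv",uv,sub.sum(), onplane(c,uv,.040))
# scale corners at z .019 from crop px
for p in [(152,82),(330,90),(132,430),(310,440)]:
    u=np.array(p)/8-.5+[345,150]; print(p,onplane(c,u,.017))
E
```

```text
weight uv [375.13888889 165.61111111] 36 [ 0.5692809  -0.14563444  0.04      ]
(152, 82) [ 0.58882742 -0.11738606  0.017     ]
(330, 90) [ 0.58510667 -0.17789308  0.017     ]
(132, 430) [ 0.47027886 -0.10817301  0.017     ]
(310, 440) [ 0.46596228 -0.16836032  0.017     ]
```

View pics/sc0_scale.png

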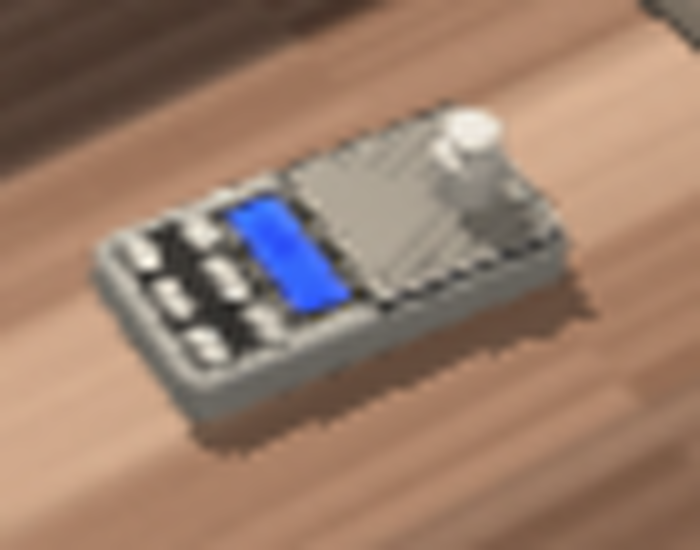

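```bash
cat >> h.py <<'E'
P=np.array([0.5359,0.1662,0.2595]); TRAY=-0.115; COVER=0.858
def nvec(p=None):
    p=P if p is None else p
    return (dial(p,0,0,1.)-dial(p,0,0,0.))[0]
def Rdial(a,flip=False,p=None):
    p=P if p is None else p
    n=nvec(p); d=(dial(p,a,1.)-dial(p,a,0.))[0]; z=np.cross(n,d)*(-1 if flip else 1); y=-n; x=np.cross(y,z)
    return np.c_[x,y,z]
def Rdown(ang): # tool down, jaw axis at angle ang from world y
    z=np.array([-np.sin(ang),np.cos(ang),0]); y=np.array([0,0,-1.]); return np.c_[np.cross(y,z),y,z]
def tcp_for(gp,R,back=.147): return np.asarray(gp)-back*R[:,1]
def delta(s,pos,R):
    R0=R_.from_quat(s["eef_rot"]).as_matrix(); d=R0.T@(np.asarray(pos)-s["tool_pos"]); w=R_.from_matrix(R0.T@R).as_rotvec()/(np.pi/4)
    print("shift/1000mm",np.round(d,4),"turn/45deg",np.round(w,3),"| mm %.0f deg %.0f"%(1000*np.linalg.norm(d),45*np.linalg.norm(w)))
E
python3 - <<'E'
from h import *
from plant import r
s=r.get_state(); print(R_.from_quat(s["eef_rot"]).as_matrix().round(2).tolist())
print("knob",dial(P,0,0,.028), "n",nvec())
for f in(0,1):
    R=Rdial(COVER,f); print(R.round(2).tolist()); t=tcp_for(dial(P,0,0,.13)[0],R); print(t); delta(s,t,R)
print(proj(r.get_calibration("scene"),[[.569,-.146,.043],[.569,-.146,.045]]))
E
```

```text
[[0.94, -0.0, 0.34], [-0.34, -0.0, 0.94], [0.0, -1.0, -0.0]]
knob [[0.50255512 0.15734739 0.11774871]] n [-0.4832592  -0.12829866  0.8660254 ]
[[-0.35, 0.48, 0.8], [-0.88, 0.13, -0.46], [-0.33, -0.87, 0.38]]
[0.38222357 0.12540103 0.33338904]
shift/1000mm [ 0.3156  0.0713 -0.3752] turn/45deg [ 0.745  2.076 -0.091] | mm 495 deg 99
[[0.35, 0.48, -0.8], [0.88, 0.13, 0.46], [0.33, -0.87, -0.38]]
[0.38222357 0.12540103 0.33338904]
shift/1000mm [ 0.3156  0.0713 -0.3752] turn/45deg [-0.088 -1.824 -0.725] | mm 495 deg 88
[[372.3444017  231.49879277]
 [372.42431141 231.00541369]]
```

Emit:
arm_command:
  deltas:
    - {"dx":0.03,"dz":-0.035,"wx":0.05,"wy":0.18}
    - {"dx":0.06,"dz":-0.07,"wx":0.1,"wy":0.35}
    - {"dx":0.09,"dz":-0.11,"dy":0.01,"wx":0.15,"wy":0.53}
    - {"dx":0.12,"dy":0.02,"dz":-0.145,"wx":0.2,"wy":0.7}
    - {"dx":0.15,"dy":0.03,"dz":-0.18,"wx":0.25,"wy":0.88}
  claw: 1
  grip_force: 25

```text
invalid input at $.deltas[0]: expected keys dx, dy, dz, wx, wy, wz
```

```bash
cat > go.py <<'E'
import sys
from h import *
from plant import r
s=r.get_state(); print("t",s["clock"],"q",s["q"].round(2),"pos",s["tool_pos"].round(4),"F",s["contact_force"].round(1),"M",s["moment"].round(2),"op",round(s["opening"],3))
# args: dial angle radius height
if len(sys.argv)>3:
    a,rad,h=map(float,sys.argv[1:4]); ta=float(sys.argv[4]) if len(sys.argv)>4 else a
    R=Rdial(a); t=tcp_for(dial(P,ta,rad,h)[0],R); print(t.round(4)); delta(s,t,R)
E
python3 go.py 0.858 0 0.13
```

```text
t 0.15 q [-1.19  0.69 -0.19  1.57  0.16  0.9  -0.22] pos [0.2153 0.5865 0.4041] F [-0.5 -0.7  0.1] M [-0.02  0.02  0.06] op 0.996
[0.3822 0.1254 0.3334]
shift/1000mm [ 0.3156  0.0713 -0.3752] turn/45deg [ 0.745  2.076 -0.091] | mm 495 deg 99
```

All six keys are needed in each row.

Emit:
arm_command:
  deltas:
    - {"dx":0.03,"dy":0,"dz":-0.035,"wx":0.05,"wy":0.18,"wz":0}
    - {"dx":0.06,"dy":0,"dz":-0.07,"wx":0.1,"wy":0.35,"wz":0}
    - {"dx":0.09,"dy":0.01,"dz":-0.11,"wx":0.15,"wy":0.53,"wz":0}
    - {"dx":0.12,"dy":0.02,"dz":-0.145,"wx":0.2,"wy":0.7,"wz":0}
    - {"dx":0.15,"dy":0.03,"dz":-0.18,"wx":0.25,"wy":0.88,"wz":0}
  claw: 1
  grip_force: 25

```text
clock: 0.65
tool_pos: [0.2944, 0.364, 0.3747]
eef_rot: [-0.541, 0.341, -0.365, 0.676]
contact_force: [1.5, 0.6, -0.3]
opening: 0.998
```

```bash
python3 go.py 0.858 0 0.13
```

```text
t 0.65 q [-1.01  0.51  0.01  2.15  0.06  0.28 -0.54] pos [0.2944 0.364  0.3747] F [ 1.5  0.6 -0.3] M [-0.18  0.1  -0.  ] op 0.998
[0.3822 0.1254 0.3334]
shift/1000mm [ 0.2526  0.0163 -0.0476] turn/45deg [ 0.5    1.187 -0.031] | mm 258 deg 58
```

Emit:
arm_command:
  deltas:
    - {"dx":0.05,"dy":0,"dz":-0.01,"wx":0.1,"wy":0.18,"wz":0}
    - {"dx":0.1,"dy":0,"dz":-0.02,"wx":0.2,"wy":0.36,"wz":0}
    - {"dx":0.15,"dy":0.0,"dz":-0.03,"wx":0.29,"wy":0.54,"wz":-0.01}
    - {"dx":0.2,"dy":0.01,"dz":-0.04,"wx":0.39,"wy":0.72,"wz":-0.02}
    - {"dx":0.25,"dy":0.016,"dz":-0.047,"wx":0.47,"wy":0.9,"wz":-0.03}

```text
clock: 1.15
tool_pos: [0.3276, 0.2494, 0.3599]
eef_rot: [-0.467, 0.414, -0.467, 0.626]
contact_force: [-0.1, -0.2, -0.1]
opening: 1.002
```

```bash
python3 go.py 0.858 0 0.13;python3 go.py 0.858 0 0.08
```

```text
t 1.15 q [-0.71  0.49 -0.11  2.34  0.89  0.14 -1.46] pos [0.3276 0.2494 0.3599] F [-0.1 -0.2 -0.1] M [-0.24  0.25 -0.04] op 1.002
[0.3822 0.1254 0.3334]
shift/1000mm [0.1347 0.021  0.0217] turn/45deg [0.391 0.82  0.059] | mm 138 deg 41
t 1.15 q [-0.71  0.49 -0.11  2.34  0.89  0.14 -1.46] pos [0.3276 0.2494 0.3599] F [-0.1 -0.2 -0.1] M [-0.24  0.25 -0.04] op 1.002
[0.4064 0.1318 0.2901]
shift/1000mm [0.1373 0.0687 0.0365] turn/45deg [0.391 0.82  0.059] | mm 158 deg 41
```

```bash
cat > kin.py <<'E'
from h import *
import itertools
D=[([-1.18517402,0.68997838,-0.1945236,1.56633234,0.15733774,0.90250417,-0.21510944],[0.2152949,0.58640111,0.40391663],[0.69684345,-0.12376904,0.12365307,-0.69555759])]
E
python3 - <<'E'
from h import *
from plant import r
s=r.get_state()
import json
print(json.dumps([s["q"].tolist(),s["tool_pos"].tolist(),s["eef_rot"].tolist()]))
open("d2.json","w").write(json.dumps([s["q"].tolist(),s["tool_pos"].tolist(),s["eef_rot"].tolist()]))
q0=[-1.18517402,0.68997838,-0.1945236,1.56633234,0.15733774,0.90250417,-0.21510944]
D=[(q0,[0.2152949,0.58640111,0.40391663],[0.69684345,-0.12376904,0.12365307,-0.69555759]),(s["q"],s["tool_pos"],s["eef_rot"])]
import itertools
ax=lambda c,a:R_.from_euler(c,a)
best=[]
for sg in itertools.product([1,-1],repeat=4):
    def chain(q):
        T=ax('z',sg[0]*q[0])*ax('y',q[1]); u=T; 
        T=T*ax('z',sg[1]*q[2])*ax('y',q[3]); f=T
        T=T*ax('z',sg[2]*q[4])*ax('y',q[5]); w=T
        return u,f,w*ax('z',sg[3]*q[6])
    Rt=[chain(d[0])[2].inv()*R_.from_quat(d[2]) for d in D]
    e=(Rt[0].inv()*Rt[1]).magnitude()
    A=[];b=[]
    for d in D:
        u,f,w=chain(d[0]); A.append(np.c_[[0,0,1],u.apply([0,0,1]),f.apply([0,0,1]),w.apply([0,0,1])]); b+=list(d[1])
    A=np.vstack(A); x,res,_,_=np.linalg.lstsq(A,np.array(b),rcond=None)
    best.append((e,sg,x.round(4),np.abs(A@x-b).max(),Rt[0].as_matrix().round(3).tolist()))
best.sort(key=lambda t:t[0])
for b in best[:4]: print(b)
E
```

```text
[[-0.7095209705706965, 0.4903651425586384, -0.10849362583768368, 2.335951740118492, 0.8891833562358048, 0.13598995792800772, -1.4576022329456946], [0.32762145623157424, 0.2494243910507694, 0.3599242411917408], [-0.46742293781149424, 0.413714849163296, -0.4674471140900958, 0.6259784471675555]]
(7.09696233509272e-09, (-1, -1, -1, -1), array([0.1434, 0.6599, 0.2615, 0.1033]), np.float64(0.03373395862481199), [[-0.0, 0.0, -1.0], [-1.0, -0.0, 0.0], [-0.0, 1.0, 0.0]])
(0.1948410074001875, (-1, 1, -1, -1), array([-0.1423,  0.7255,  0.2251, -0.1047]), np.float64(0.041140069291107306), [[-0.294, 0.028, -0.955], [-0.925, 0.242, 0.292], [0.24, 0.97, -0.045]])
(0.5152459253439601, (1, 1, 1, -1), array([ 1.0982,  0.0401, -0.6995,  1.317 ]), np.float64(0.28089290893914115), [[-0.27, -0.004, 0.963], [0.963, 0.0, 0.27], [-0.001, 1.0, 0.003]])
(0.5861202298455227, (1, -1, 1, -1), array([ 2.7333, -0.6369,  0.0059,  1.8853]), np.float64(0.06469251119917405), [[-0.55, -0.079, 0.832], [0.821, -0.233, 0.521], [0.152, 0.969, 0.192]])
```

Emit:
arm_command:
  deltas:
    - {"dx":0.015,"dy":0,"dz":0,"wx":0,"wy":-0.18,"wz":0}
    - {"dx":0.03,"dy":0,"dz":0.0,"wx":0,"wy":-0.36,"wz":0}
    - {"dx":0.045,"dy":0.0,"dz":0.01,"wx":0,"wy":-0.54,"wz":0}
    - {"dx":0.06,"dy":0,"dz":0.01,"wx":0,"wy":-0.72,"wz":0}
    - {"dx":0.07,"dy":0,"dz":0.01,"wx":0,"wy":-0.9,"wz":0}

```text
clock: 1.65
tool_pos: [0.3531, 0.1828, 0.3564]
eef_rot: [-0.601, 0.17, -0.275, 0.731]
contact_force: [0.1, -0.2, -0.1]
opening: 0.996
```

```bash
cat > kin.py <<'E'
from h import *
import json,sys
ax=R_.from_euler
def chain(q):
    b=ax('z',-q[0]); u=b*ax('y',q[1]); e=u*ax('z',-q[2]); f=e*ax('y',q[3]); g=f*ax('z',-q[4]); w=g*ax('y',q[5]); return b,e,g,w,w*ax('z',-q[6])
Rt=R_.from_matrix(np.array([[0,0,-1.],[-1,0,0],[0,1,0]]))
def cols(q):
    b,e,g,w,t=chain(q)
    X,Z=[1,0,0],[0,0,1]
    return np.c_[b.apply(X),Z,e.apply(X),e.apply(Z),g.apply(X),g.apply(Z),w.apply(X),w.apply(Z)]
def load():
    q0=[-1.18517402,0.68997838,-0.1945236,1.56633234,0.15733774,0.90250417,-0.21510944]
    return [(q0,[0.2152949,0.58640111,0.40391663])]+[tuple(json.loads(l)) for l in open("data.jsonl")]
def fit():
    D=load(); A=np.vstack([cols(d[0]) for d in D]); b=np.hstack([d[1] for d in D])
    lam=1e-3; x=np.linalg.solve(A.T@A+lam**2*np.eye(8),A.T@b); return x,np.abs(A@x-b).max(),len(D)
def fk(q,x): return cols(q)@x, chain(q)[4]*Rt
lo=np.array([-3.01,-.46,-1.47,.13,-1,.04,-2.66]);hi=np.array([3.01,2.08,1.51,2.56,4.14,2.09,2.66])
def ik(pos,R,x,q0,wq=.01):
    Rr=R_.from_matrix(R)
    def f(q):
        p,o=fk(q,x); return np.r_[(p-pos)*10,(Rr.inv()*o).as_rotvec()*3,wq*(q-q0)]
    s=least_squares(f,np.clip(q0,lo+.02,hi-.02),bounds=(lo,hi)); p,o=fk(s.x,x); return s.x,np.linalg.norm(p-pos),(Rr.inv()*o).magnitude()
E
python3 - <<'E'
import json
from plant import r
d=json.load(open("d2.json")); f=open("data.jsonl","a"); f.write(json.dumps(d[:2])+"\n")
s=r.get_state(); f.write(json.dumps([s["q"].tolist(),s["tool_pos"].tolist()])+"\n"); f.close()
from kin import *
print(fit())
E
cat >> go.py <<'E'
import json
open("data.jsonl","a").write(json.dumps([s["q"].tolist(),s["tool_pos"].tolist()])+"\n")
E
python3 go.py 0.858 0 0.08
```

```text
(array([-0.08475953,  0.45510444, -0.30271658,  0.98357786,  0.01051248,
        0.40448722, -0.01291259,  0.73934254]), np.float64(0.0011102030083486314), 3)
t 1.65 q [-0.42  0.49 -0.26  2.37  1.22  0.15 -0.91] pos [0.3531 0.1828 0.3564] F [ 0.1 -0.2 -0.1] M [-0.11  0.2   0.03] op 0.996
[0.4064 0.1318 0.2901]
shift/1000mm [ 0.0675  0.0686 -0.0238] turn/45deg [ 0.411  1.718 -0.086] | mm 99 deg 80
```

```bash
sed -i 's/R=Rdial(a);/R=Rdial(a,True);/' go.py; python3 go.py 0.858 0 0.08; python3 go.py 0.858 0 0.13
```

```text
t 1.65 q [-0.42  0.49 -0.26  2.37  1.22  0.15 -0.91] pos [0.3531 0.1828 0.3564] F [ 0.1 -0.2 -0.1] M [-0.11  0.2   0.03] op 0.996
[0.4064 0.1318 0.2901]
shift/1000mm [ 0.0675  0.0686 -0.0238] turn/45deg [-0.091 -2.248 -0.435] | mm 99 deg 103
t 1.65 q [-0.42  0.49 -0.26  2.37  1.22  0.15 -0.91] pos [0.3531 0.1828 0.3564] F [ 0.1 -0.2 -0.1] M [-0.11  0.2   0.03] op 0.996
[0.3822 0.1254 0.3334]
shift/1000mm [ 0.0559  0.0209 -0.0333] turn/45deg [-0.091 -2.248 -0.435] | mm 68 deg 103
```

Emit:
arm_command:
  deltas:
    - {"dx":0.012,"dy":0.004,"dz":-0.006,"wx":0,"wy":-0.18,"wz":-0.03}
    - {"dx":0.024,"dy":0.008,"dz":-0.012,"wx":0,"wy":-0.36,"wz":-0.06}
    - {"dx":0.036,"dy":0.012,"dz":-0.02,"wx":0,"wy":-0.54,"wz":-0.1}
    - {"dx":0.048,"dy":0.018,"dz":-0.027,"wx":0,"wy":-0.72,"wz":-0.14}
    - {"dx":0.056,"dy":0.021,"dz":-0.033,"wx":0,"wy":-0.9,"wz":-0.17}

```text
clock: 2.15
tool_pos: [0.3823, 0.1259, 0.333]
eef_rot: [-0.669, -0.132, -0.099, 0.725]
contact_force: [-0.1, -0.5, 0.4]
opening: 1.004
```

```bash
python3 go.py 0.858 0 0.08; python3 go.py 0.858 0 0.13
```

```text
t 2.15 q [-0.23  0.57 -0.36  2.43  2.11  0.31 -0.97] pos [0.3823 0.1259 0.333 ] F [-0.1 -0.5  0.4] M [-0.1   0.29  0.06] op 1.004
[0.4064 0.1318 0.2901]
shift/1000mm [0.0091 0.0487 0.0014] turn/45deg [-0.081 -1.357 -0.234] | mm 50 deg 62
t 2.15 q [-0.23  0.57 -0.36  2.43  2.11  0.31 -0.97] pos [0.3823 0.1259 0.333 ] F [-0.1 -0.5  0.4] M [-0.1   0.29  0.06] op 1.004
[0.3822 0.1254 0.3334]
shift/1000mm [ 0.     -0.0004 -0.0005] turn/45deg [-0.081 -1.357 -0.234] | mm 1 deg 62
```

Emit:
arm_command:
  deltas:
    - {"dx":0,"dy":0,"dz":0,"wx":-0.01,"wy":-0.18,"wz":-0.03}
    - {"dx":0,"dy":0,"dz":0,"wx":-0.02,"wy":-0.36,"wz":-0.06}
    - {"dx":0,"dy":0,"dz":0,"wx":-0.03,"wy":-0.54,"wz":-0.09}
    - {"dx":0,"dy":0,"dz":0,"wx":-0.04,"wy":-0.72,"wz":-0.12}
    - {"dx":0,"dy":0,"dz":0,"wx":-0.05,"wy":-0.9,"wz":-0.15}

```text
clock: 2.65
tool_pos: [0.3819, 0.1267, 0.3334]
eef_rot: [0.666, 0.411, -0.095, -0.614]
contact_force: [-1.0, 0.2, 0.5]
opening: 1.001
```

```bash
python3 go.py 0.858 0 0.08; python3 go.py 0.858 0 0.13; python3 -c "
from kin import *
print(fit())"
```

```text
t 2.65 q [-0.29  0.57 -0.3   2.49  2.43  0.45 -0.6 ] pos [0.3819 0.1267 0.3334] F [-1.   0.2  0.5] M [-0.04  0.48 -0.01] op 1.001
[0.4064 0.1318 0.2901]
shift/1000mm [ 0.0028  0.0499 -0.0018] turn/45deg [-0.033 -0.457 -0.082] | mm 50 deg 21
t 2.65 q [-0.29  0.57 -0.3   2.49  2.43  0.45 -0.6 ] pos [0.3819 0.1267 0.3334] F [-1.   0.2  0.5] M [-0.04  0.48 -0.01] op 1.001
[0.3822 0.1254 0.3334]
shift/1000mm [-0.0006  0.     -0.0012] turn/45deg [-0.033 -0.457 -0.082] | mm 1 deg 21
(array([ 0.20220541,  0.3673929 , -0.12349476,  0.40456122,  0.05118608,
        0.32723515, -0.04097248,  0.10946779]), np.float64(0.019528696189770045), 10)
```

Emit:
arm_command:
  deltas:
    - {"dx":0,"dy":0.01,"dz":0,"wx":-0.01,"wy":-0.12,"wz":-0.02}
    - {"dx":0,"dy":0.02,"dz":0,"wx":-0.02,"wy":-0.24,"wz":-0.04}
    - {"dx":0.001,"dy":0.03,"dz":-0.001,"wx":-0.03,"wy":-0.36,"wz":-0.06}
    - {"dx":0.002,"dy":0.04,"dz":-0.001,"wx":-0.03,"wy":-0.457,"wz":-0.082}
    - {"dx":0.003,"dy":0.05,"dz":-0.002,"wx":-0.033,"wy":-0.457,"wz":-0.082}

```text
clock: 3.15
tool_pos: [0.4068, 0.1317, 0.2896]
eef_rot: [0.634, 0.535, -0.186, -0.527]
contact_force: [-0.3, 0.1, 0.0]
opening: 0.999
```

```bash
python3 go.py 0.858 0 0.08; python3 go.py 0.858 0 0.025; cat > ov.py <<'E'
import sys
from h import *
from plant import r
name=sys.argv[1]; cov=float(sys.argv[2]); tr=float(sys.argv[3])
for n in sys.argv[4:]:
    c=dict(r.get_calibration(n)); c["fish"]=(n=="wrist"); im=r.snapshot(n)[:,:,::-1].copy(); cv2.imwrite(f"pics/{name}_{n}_raw.png",im)
    win={"wrist":(0,400,0,640,1.25),"top":(140,240,210,310,6),"scene":(120,215,230,350,6)}[n]; y0,y1,x0,x1,k=win
    im=cv2.resize(im[y0:y1,x0:x1],None,fx=k,fy=k,interpolation=cv2.INTER_CUBIC)
    def dr(X,col,cl=True): cv2.polylines(im,[((proj(c,X)+.5-[x0,y0])*k).astype(int)],cl,col,1)
    aa=np.linspace(0,2*np.pi,181); g=np.radians(np.linspace(-22,22,9))
    dr(dial(P,aa,.0845),(0,255,0)); dr(np.vstack([dial(P,cov+g,.032),dial(P,cov+g[::-1],.077)]),(0,255,255))
    dr(np.vstack([dial(P,tr,.0845,-.004),dial(P,tr,.1055,-.004)]),(255,0,255),False)
    t=cov; d=.006/.022; bar=[(0.022,.006),(.022,-.006),(-.022,-.006),(-.022,.006)]
    u=(dial(P,t,1.)-dial(P,t,0.))[0]; v=np.cross(nvec(),u); o=dial(P,0,0,.028)[0]
    dr(np.array([o+a*u+b*v for a,b in bar]),(0,0,255))
    cv2.imwrite(f"pics/{name}_{n}.png",im)
E
python3 ov.py a 0.858 -0.115 wrist
```

```text
t 3.15 q [-0.28  0.72 -0.29  2.49  2.64  0.63 -0.42] pos [0.4068 0.1317 0.2896] F [-0.3  0.1  0. ] M [-0.01  0.55  0.03] op 0.999
[0.4064 0.1318 0.2901]
shift/1000mm [ 0.0001 -0.0006  0.0001] turn/45deg [-0.001 -0.007 -0.002] | mm 1 deg 0
t 3.15 q [-0.28  0.72 -0.29  2.49  2.64  0.63 -0.42] pos [0.4068 0.1317 0.2896] F [-0.3  0.1  0. ] M [-0.01  0.55  0.03] op 0.999
[0.433  0.1389 0.2425]
shift/1000mm [0.0002 0.0544 0.0001] turn/45deg [-0.001 -0.007 -0.002] | mm 54 deg 0
```

View pics/a_wrist.png

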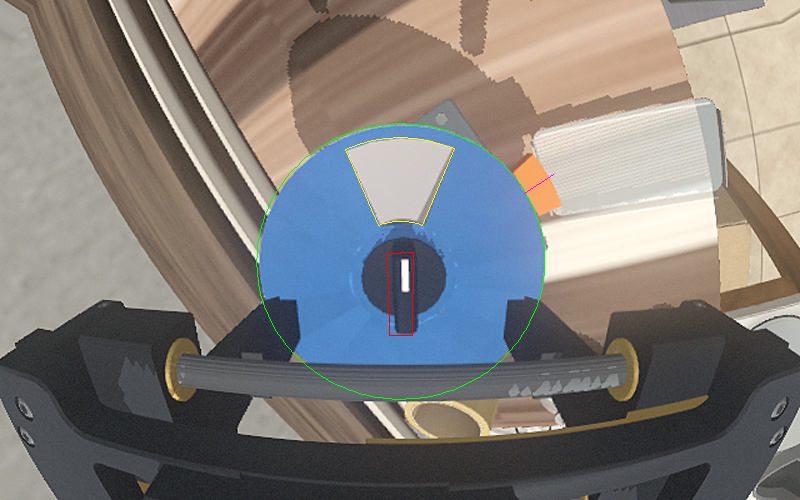

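The overlay agrees closely with the wrist view: the opening, bar and tab (about (540,184)) all fall where predicted. Next I descend onto the bar.

Emit:
arm_command:
  deltas:
    - {"dx":0,"dy":0.015,"dz":0,"wx":0,"wy":0,"wz":0}
    - {"dx":0,"dy":0.03,"dz":0,"wx":0,"wy":0,"wz":0}
    - {"dx":0,"dy":0.042,"dz":0,"wx":0,"wy":0,"wz":0}
    - {"dx":0,"dy":0.052,"dz":0,"wx":0,"wy":0,"wz":0}
    - {"dx":0,"dy":0.052,"dz":0,"wx":0,"wy":0,"wz":0}

```text
clock: 3.7
tool_pos: [0.4321, 0.1384, 0.2442]
eef_rot: [0.634, 0.534, -0.186, -0.527]
contact_force: [0.3, 0.5, -0.7]
opening: 1.0
```

```bash
python3 go.py 0.858 0 0.027; python3 ov.py b 0.858 -0.115 wrist
```

```text
t 3.7 q [-0.27  0.84 -0.29  2.43  2.68  0.7  -0.42] pos [0.4321 0.1384 0.2442] F [ 0.3  0.5 -0.7] M [ 0.02  0.48 -0.02] op 1.0
[0.432  0.1386 0.2442]
shift/1000mm [ 0.0001 -0.      0.0002] turn/45deg [-0.001 -0.008 -0.003] | mm 0 deg 0
```

View pics/b_wrist.png

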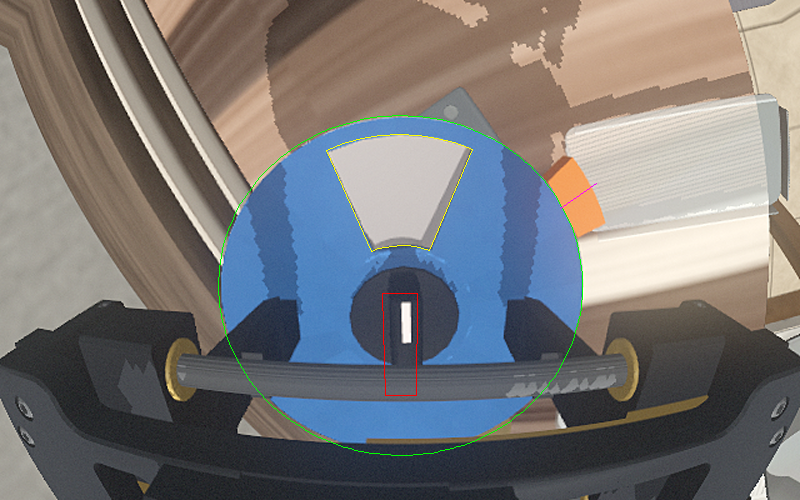

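Emit:
arm_command:
  deltas:
    - {"dx":0,"dy":0,"dz":0,"wx":0,"wy":0,"wz":0}
    - {"dx":0,"dy":0,"dz":0,"wx":0,"wy":0,"wz":0}
    - {"dx":0,"dy":0,"dz":0,"wx":0,"wy":0,"wz":0}
    - {"dx":0,"dy":0,"dz":0,"wx":0,"wy":0,"wz":0}
    - {"dx":0,"dy":0,"dz":0,"wx":0,"wy":0,"wz":0}
  claw: -1
  grip_force: 15

```text
clock: 4.25
tool_pos: [0.4316, 0.1383, 0.2452]
eef_rot: [0.634, 0.535, -0.186, -0.527]
contact_force: [0.3, 0.2, -0.1]
opening: 0.571
```

```bash
python3 go.py -0.115 0 0.027
```

```text
t 4.25 q [-0.27  0.84 -0.29  2.43  2.68  0.7  -0.42] pos [0.4316 0.1383 0.2452] F [ 0.3  0.2 -0.1] M [-0.06  0.5  -0.04] op 0.571
[0.432  0.1386 0.2442]
shift/1000mm [0.0001 0.0011 0.0002] turn/45deg [ 1.000e-03  1.232e+00 -2.000e-03] | mm 1 deg 55
```

Still closing; I'll wait another call.

Emit:
arm_command:
  deltas:
    - {"dx":0,"dy":0,"dz":0,"wx":0,"wy":0,"wz":0}
    - {"dx":0,"dy":0,"dz":0,"wx":0,"wy":0,"wz":0}
    - {"dx":0,"dy":0,"dz":0,"wx":0,"wy":0,"wz":0}
    - {"dx":0,"dy":0,"dz":0,"wx":0,"wy":0,"wz":0}
    - {"dx":0,"dy":0,"dz":0,"wx":0,"wy":0,"wz":0}

```text
clock: 4.75
tool_pos: [0.4308, 0.1388, 0.2447]
eef_rot: [0.633, 0.535, -0.187, -0.527]
contact_force: [-1.8, 1.7, -1.8]
opening: 0.139
```

```bash
python3 go.py -0.115 0 0.027
```

```text
t 4.75 q [-0.27  0.84 -0.29  2.43  2.68  0.69 -0.42] pos [0.4308 0.1388 0.2447] F [-1.8  1.7 -1.8] M [0.05 0.85 0.08] op 0.139
[0.432  0.1386 0.2442]
shift/1000mm [ 0.0001  0.001  -0.0008] turn/45deg [-0.003  1.233 -0.004] | mm 1 deg 55
```

Emit:
arm_command:
  deltas:
    - {"dx":0,"dy":0,"dz":0,"wx":0,"wy":0.13,"wz":0}
    - {"dx":0,"dy":0,"dz":0,"wx":0,"wy":0.26,"wz":0}
    - {"dx":0,"dy":0,"dz":0,"wx":0,"wy":0.39,"wz":0}
    - {"dx":0,"dy":0,"dz":0,"wx":0,"wy":0.52,"wz":0}
    - {"dx":0,"dy":0,"dz":0,"wx":0,"wy":0.65,"wz":0}

```text
clock: 5.25
tool_pos: [0.4303, 0.1393, 0.2445]
eef_rot: [0.659, 0.383, -0.021, -0.647]
contact_force: [-2.1, 4.2, -5.1]
opening: 0.141
```

```bash
python3 go.py -0.115 0 0.027
```

```text
t 5.25 q [-0.17  0.86 -0.45  2.43  2.53  0.74 -0.77] pos [0.4303 0.1393 0.2445] F [-2.1  4.2 -5.1] M [0.36 1.2  0.36] op 0.141
[0.432  0.1386 0.2442]
shift/1000mm [ 0.0007  0.0009 -0.0014] turn/45deg [-0.005  0.579 -0.006] | mm 2 deg 26
```

Emit:
arm_command:
  deltas:
    - {"dx":0,"dy":0,"dz":0,"wx":0,"wy":0.13,"wz":0}
    - {"dx":0,"dy":0,"dz":0,"wx":0,"wy":0.26,"wz":0}
    - {"dx":0,"dy":0,"dz":0,"wx":0,"wy":0.39,"wz":0}
    - {"dx":0,"dy":0,"dz":0,"wx":0,"wy":0.51,"wz":0}
    - {"dx":0,"dy":0,"dz":0,"wx":0,"wy":0.58,"wz":0}

```text
clock: 5.75
tool_pos: [0.4301, 0.1399, 0.2445]
eef_rot: [-0.646, -0.228, -0.127, 0.717]
contact_force: [-3.1, 5.7, -5.8]
opening: 0.134
```

```bash
python3 go.py -0.115 0 0.027; python3 ov.py c -0.115 -0.115 wrist
```

```text
t 5.75 q [-0.09  0.88 -0.59  2.43  2.42  0.8  -1.1 ] pos [0.4301 0.1399 0.2445] F [-3.1  5.7 -5.8] M [0.63 1.33 0.64] op 0.134
[0.432  0.1386 0.2442]
shift/1000mm [ 0.0014  0.001  -0.0016] turn/45deg [-0.006  0.001 -0.008] | mm 2 deg 0
```

View pics/c_wrist.png

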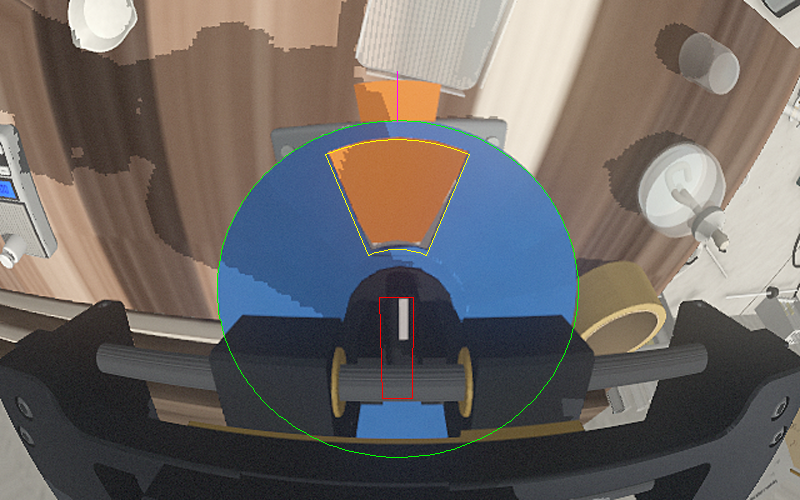

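Emit:
arm_command:
  deltas:
    - {"dx":0,"dy":0,"dz":0,"wx":0,"wy":0,"wz":0}
    - {"dx":0,"dy":0,"dz":0,"wx":0,"wy":0,"wz":0}
    - {"dx":0,"dy":0,"dz":0,"wx":0,"wy":0,"wz":0}
    - {"dx":0,"dy":-0.01,"dz":0,"wx":0,"wy":0,"wz":0}
    - {"dx":0,"dy":-0.04,"dz":0,"wx":0,"wy":0,"wz":0}
  claw: 0.3

```text
clock: 6.3
tool_pos: [0.4127, 0.133, 0.2792]
eef_rot: [-0.648, -0.228, -0.13, 0.715]
contact_force: [-0.4, -0.1, 1.5]
opening: 0.567
```

```bash
cat > gw.py <<'E'
import sys
from h import *
from plant import r
s=r.get_state(); print("t",s["clock"],"q",s["q"].round(2),"pos",s["tool_pos"].round(4),"F",s["contact_force"].round(1),"op",round(s["opening"],3))
x,y,z,a=map(float,sys.argv[1:5])
R=Rdown(a); t=tcp_for([x,y,z],R); print(t.round(4)); delta(s,t,R)
R=Rdown(a+np.pi);delta(s,t,R)
E
python3 gw.py 0.569 -0.146 0.12 0; python3 ov.py d -0.115 -0.115 wrist
```

```text
t 6.3 q [-0.1   0.79 -0.6   2.47  2.37  0.75 -1.1 ] pos [0.4127 0.133  0.2792] F [-0.4 -0.1  1.5] op 0.567
[ 0.569 -0.146  0.267]
shift/1000mm [ 0.0982  0.0507 -0.3004] turn/45deg [-0.121  0.179  0.653] | mm 320 deg 31
shift/1000mm [ 0.0982  0.0507 -0.3004] turn/45deg [ 0.971 -3.694  0.181] | mm 320 deg 172
```

View pics/d_wrist.png

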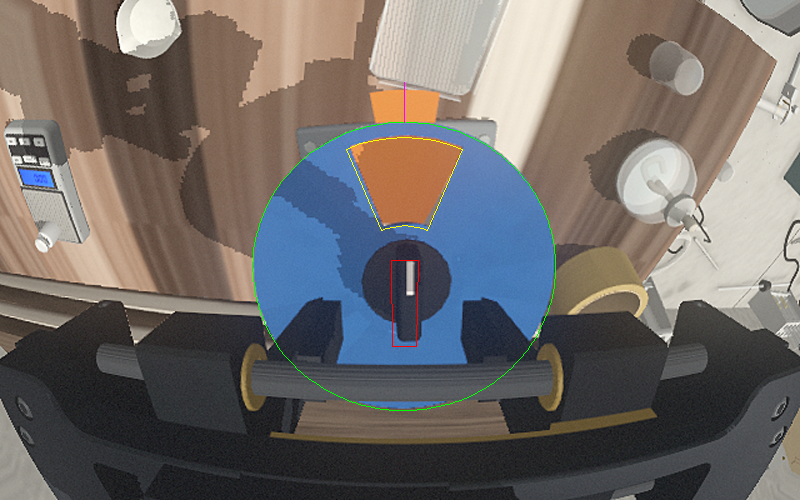

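```bash
cat > gp.py <<'E'
import sys
from h import *
from plant import r
s=r.get_state()
R0=R_.from_quat(s["eef_rot"]).as_matrix(); print((R0.T@(np.array(list(map(float,sys.argv[1:4])))-s["tool_pos"])).round(4))
E
python3 gp.py 0.42 0.10 0.35
```

```text
[ 0.0385 -0.0575 -0.0299]
```

Emit:
arm_command:
  deltas:
    - {"dx":0.018,"dy":-0.03,"dz":-0.014,"wx":0,"wy":0,"wz":0}
    - {"dx":0.038,"dy":-0.058,"dz":-0.03,"wx":0,"wy":0.02,"wz":0.06}
    - {"dx":0.05,"dy":-0.045,"dz":-0.075,"wx":-0.02,"wy":0.06,"wz":0.2}
    - {"dx":0.06,"dy":-0.035,"dz":-0.12,"wx":-0.05,"wy":0.09,"wz":0.35}
    - {"dx":0.07,"dy":-0.025,"dz":-0.165,"wx":-0.08,"wy":0.12,"wz":0.45}

```text
clock: 6.85
tool_pos: [0.4595, 0.0394, 0.338]
eef_rot: [-0.684, -0.149, -0.095, 0.708]
contact_force: [0.5, 0.9, -0.5]
opening: 0.65
```

```bash
python3 gw.py 0.569 -0.146 0.12 0
```

```text
t 6.85 q [ 0.03  0.59 -0.34  2.27  1.76  0.22 -0.3 ] pos [0.4595 0.0394 0.338 ] F [ 0.5  0.9 -0.5] op 0.65
[ 0.569 -0.146  0.267]
shift/1000mm [ 0.0654  0.0952 -0.1952] turn/45deg [-0.043  0.099  0.442] | mm 227 deg 20
shift/1000mm [ 0.0654  0.0952 -0.1952] turn/45deg [ 0.674 -3.842  0.066] | mm 227 deg 176
```

Emit:
arm_command:
  deltas:
    - {"dx":0.013,"dy":0.01,"dz":-0.04,"wx":-0.01,"wy":0.02,"wz":0.1}
    - {"dx":0.026,"dy":0.025,"dz":-0.08,"wx":-0.02,"wy":0.04,"wz":0.2}
    - {"dx":0.04,"dy":0.045,"dz":-0.12,"wx":-0.03,"wy":0.06,"wz":0.3}
    - {"dx":0.052,"dy":0.07,"dz":-0.16,"wx":-0.04,"wy":0.08,"wz":0.4}
    - {"dx":0.065,"dy":0.095,"dz":-0.195,"wx":-0.043,"wy":0.1,"wz":0.442}

```text
clock: 7.35
tool_pos: [0.5186, -0.0552, 0.3049]
eef_rot: [0.712, 0.033, 0.019, -0.701]
contact_force: [1.8, -0.9, -0.9]
opening: 0.653
```

```bash
python3 gw.py 0.569 -0.146 0.12 0
```

```text
t 7.35 q [ 0.37  0.75 -0.58  1.99  0.83  0.57  0.8 ] pos [ 0.5186 -0.0552  0.3049] F [ 1.8 -0.9 -0.9] op 0.653
[ 0.569 -0.146  0.267]
shift/1000mm [ 0.0456  0.0429 -0.0912] turn/45deg [0.019 0.026 0.094] | mm 111 deg 4
shift/1000mm [ 0.0456  0.0429 -0.0912] turn/45deg [ 0.147 -3.972 -0.03 ] | mm 111 deg 179
```

Emit:
arm_command:
  deltas:
    - {"dx":0.012,"dy":0.01,"dz":-0.025,"wx":0,"wy":0.01,"wz":0.03}
    - {"dx":0.024,"dy":0.02,"dz":-0.05,"wx":0.01,"wy":0.02,"wz":0.06}
    - {"dx":0.036,"dy":0.032,"dz":-0.075,"wx":0.02,"wy":0.026,"wz":0.09}
    - {"dx":0.0456,"dy":0.043,"dz":-0.091,"wx":0.02,"wy":0.026,"wz":0.094}
    - {"dx":0.0456,"dy":0.043,"dz":-0.091,"wx":0.02,"wy":0.026,"wz":0.094}

```text
clock: 7.85
tool_pos: [0.5689, -0.151, 0.2645]
eef_rot: [0.708, -0.003, 0.004, -0.706]
contact_force: [-0.4, 0.6, -0.1]
opening: 0.649
```

```bash
cat > ow.py <<'E'
import sys
from h import *
from plant import r
name=sys.argv[1]; x,y=map(float,sys.argv[2:4])
c=dict(r.get_calibration("wrist")); c["fish"]=True; im=r.snapshot("wrist")[:,:,::-1].copy(); cv2.imwrite(f"pics/{name}_raw.png",im)
k=1.25; im=cv2.resize(im,None,fx=k,fy=k)
aa=np.linspace(0,6.283,37)
for z,rr in((.019,.0095),(.036,.0095),(.045,.006)):
    X=np.c_[x+rr*np.cos(aa),y+rr*np.sin(aa),0*aa+z]; cv2.polylines(im,[((proj(c,X)+.5)*k).astype(int)],True,(0,0,255) if z>.02 else (0,255,255),1)
cv2.imwrite(f"pics/{name}.png",im); cx,cy=(proj(c,[[x,y,.04]])[0]).astype(int); print(cx,cy)
a=im[max(0,int(cy*k)-100):int(cy*k)+100,max(0,int(cx*k)-100):int(cx*k)+100]; cv2.imwrite(f"pics/{name}_z.png",cv2.resize(a,None,fx=3,fy=3))
E
python3 gw.py 0.569 -0.146 0.12 0; python3 ow.py e 0.569 -0.146
```

```text
t 7.85 q [ 0.53  0.9  -0.62  1.78  0.77  0.72  1.04] pos [ 0.5689 -0.151   0.2645] F [-0.4  0.6 -0.1] op 0.649
[ 0.569 -0.146  0.267]
shift/1000mm [ 0.     -0.0025  0.005 ] turn/45deg [ 0.004 -0.014  0.002] | mm 6 deg 1
shift/1000mm [ 0.     -0.0025  0.005 ] turn/45deg [-3.000e-03  3.986e+00  6.000e-03] | mm 6 deg 179
330 221
```

View pics/e.png

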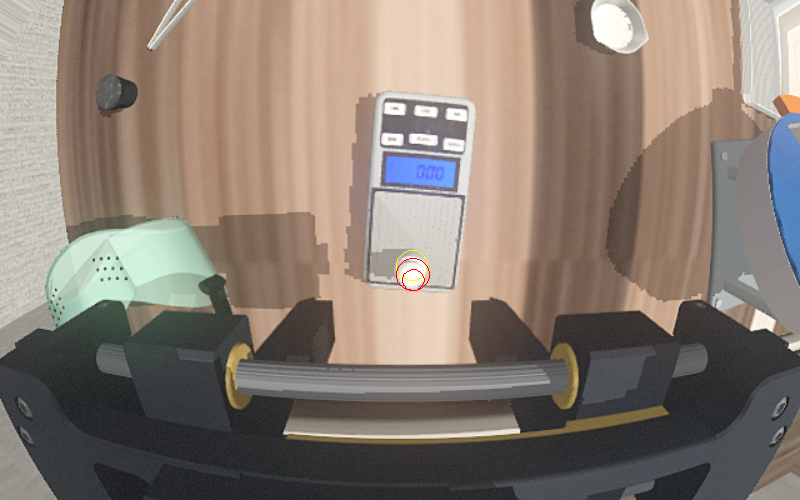

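View pics/e_z.png

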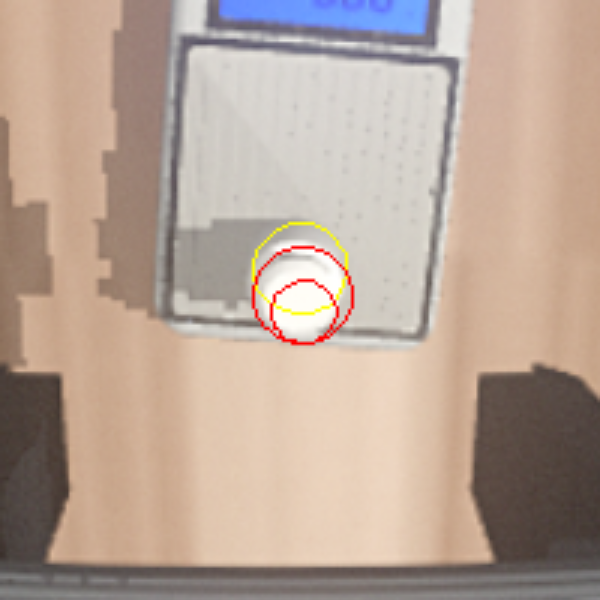

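The weight sits at the predicted spot (800-px view, (413,275)), centred between the fingers apart from a 5 mm offset to correct. Descending.

Emit:
arm_command:
  deltas:
    - {"dx":0,"dy":0.01,"dz":0.005,"wx":0,"wy":-0.014,"wz":0}
    - {"dx":0,"dy":0.03,"dz":0.005,"wx":0,"wy":-0.014,"wz":0}
    - {"dx":0,"dy":0.05,"dz":0.005,"wx":0,"wy":-0.014,"wz":0}
    - {"dx":0,"dy":0.065,"dz":0.005,"wx":0,"wy":-0.014,"wz":0}
    - {"dx":0,"dy":0.073,"dz":0.005,"wx":0,"wy":-0.014,"wz":0}

```text
clock: 8.4
tool_pos: [0.5687, -0.1412, 0.1918]
eef_rot: [0.707, 0.003, -0.002, -0.707]
contact_force: [-0.3, -0.2, -0.2]
opening: 0.651
```

```bash
python3 gw.py 0.569 -0.146 0.044 0; python3 ow.py f 0.569 -0.146
```

```text
t 8.4 q [ 0.46  1.   -0.53  1.8   0.88  0.59  0.95] pos [ 0.5687 -0.1412  0.1918] F [-0.3 -0.2 -0.2] op 0.651
[ 0.569 -0.146  0.191]
shift/1000mm [ 0.0002  0.0008 -0.0048] turn/45deg [0.    0.01  0.002] | mm 5 deg 0
shift/1000mm [ 0.0002  0.0008 -0.0048] turn/45deg [ 2.00e-03 -3.99e+00 -0.00e+00] | mm 5 deg 180
312 271
```

View pics/f.png

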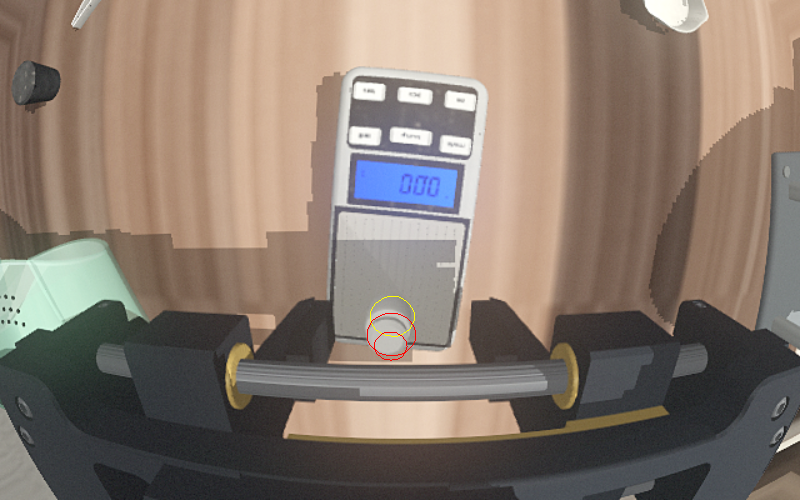

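Emit:
arm_command:
  deltas:
    - {"dx":0.001,"dy":0.0,"dz":-0.005,"wx":0,"wy":0.01,"wz":0}
    - {"dx":0.001,"dy":0.0,"dz":-0.005,"wx":0,"wy":0.01,"wz":0}
    - {"dx":0.001,"dy":0.0,"dz":-0.005,"wx":0,"wy":0.01,"wz":0}
    - {"dx":0.001,"dy":0.0,"dz":-0.005,"wx":0,"wy":0.01,"wz":0}
    - {"dx":0.001,"dy":0.0,"dz":-0.005,"wx":0,"wy":0.01,"wz":0}

```text
clock: 8.95
tool_pos: [0.5705, -0.1478, 0.1932]
eef_rot: [0.707, 0.0, 0.002, -0.707]
contact_force: [-0.7, -0.4, 0.8]
opening: 0.647
```

Emit:
arm_command:
  deltas:
    - {"dx":0,"dy":0,"dz":0,"wx":0,"wy":0,"wz":0}
    - {"dx":0,"dy":0,"dz":0,"wx":0,"wy":0,"wz":0}
    - {"dx":0,"dy":0,"dz":0,"wx":0,"wy":0,"wz":0}
    - {"dx":0,"dy":0,"dz":0,"wx":0,"wy":0,"wz":0}
    - {"dx":0,"dy":0,"dz":0,"wx":0,"wy":0,"wz":0}
  claw: -1
  grip_force: 15

```text
clock: 9.45
tool_pos: [0.5704, -0.1477, 0.1927]
eef_rot: [0.707, 0.0, 0.002, -0.707]
contact_force: [-0.1, 0.8, -0.5]
opening: 0.22
```

```bash
python3 gw.py 0.569 -0.146 0.044 0; python3 ow.py g 0.569 -0.146
```

```text
t 9.45 q [ 0.47  1.   -0.53  1.79  0.87  0.6   0.96] pos [ 0.5704 -0.1477  0.1927] F [-0.1  0.8 -0.5] op 0.22
[ 0.569 -0.146  0.191]
shift/1000mm [-0.0014  0.0017  0.0017] turn/45deg [ 0.001 -0.003  0.004] | mm 3 deg 0
shift/1000mm [-0.0014  0.0017  0.0017] turn/45deg [-6.000e-03  3.997e+00  2.000e-03] | mm 3 deg 180
326 267
```

View pics/g.png

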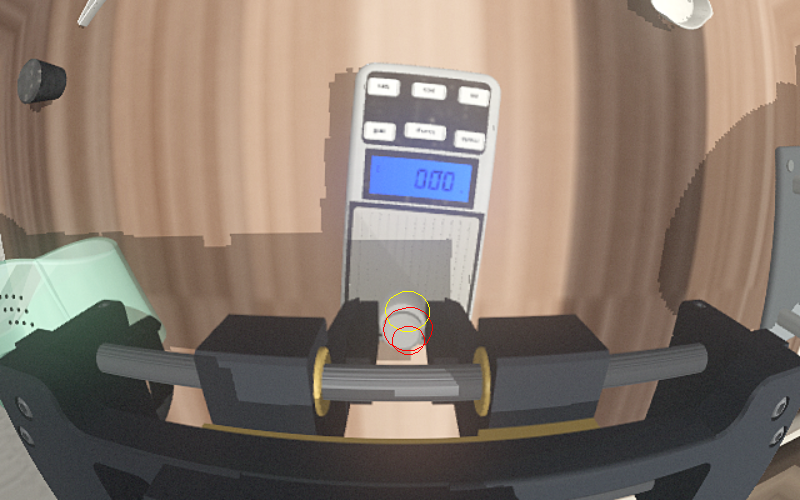

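Emit:
arm_command:
  deltas:
    - {"dx":0,"dy":0,"dz":0,"wx":0,"wy":0,"wz":0}
    - {"dx":0,"dy":0,"dz":0,"wx":0,"wy":0,"wz":0}
    - {"dx":0,"dy":-0.01,"dz":0,"wx":0,"wy":0,"wz":0}
    - {"dx":0,"dy":-0.03,"dz":0,"wx":0,"wy":0,"wz":0}
    - {"dx":0,"dy":-0.06,"dz":0,"wx":0,"wy":0,"wz":0}

```text
clock: 10.0
tool_pos: [0.5696, -0.1477, 0.2527]
eef_rot: [0.707, -0.001, 0.001, -0.707]
contact_force: [0.8, -0.6, -0.4]
opening: 0.211
```

```bash
python3 go.py -0.115 0.047 0.10;  python3 ow.py hh 0.569 -0.146
```

```text
t 10.0 q [ 0.52  0.92 -0.61  1.78  0.78  0.7   1.03] pos [ 0.5696 -0.1477  0.2527] F [ 0.8 -0.6 -0.4] M [ 0.01 -0.04  0.03] op 0.211
[0.3563 0.1241 0.2841]
shift/1000mm [-0.2138 -0.0315  0.2713] turn/45deg [ 0.126 -0.182 -0.656] | mm 347 deg 31
324 226
```

View pics/hh.png

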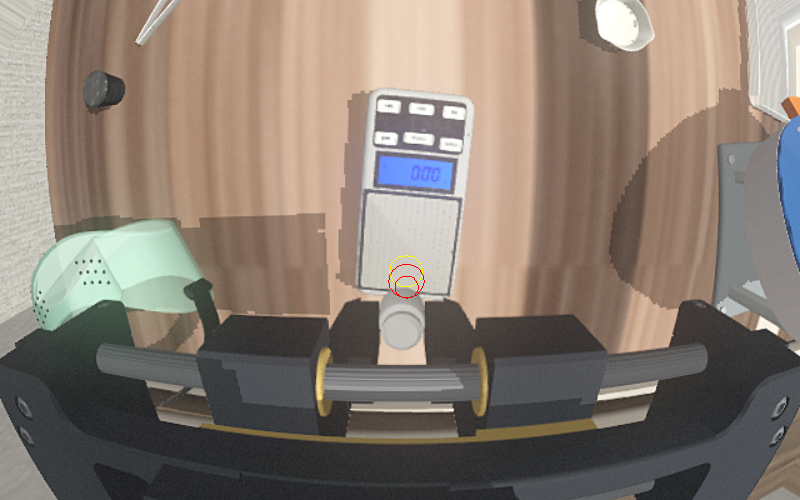

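```bash
cat > gd.py <<'E'
import sys
from h import *
from plant import r
s=r.get_state(); print("t",s["clock"],"q",s["q"].round(2),"pos",s["tool_pos"].round(4),"F",s["contact_force"].round(1),"op",round(s["opening"],3))
a,rad,h,tilt=map(float,sys.argv[1:5])  # tilt deg away from n toward vertical
R=Rdial(a,True)
ja=R[:,2]; best=None
for sg in(1,-1):
    R2=R_.from_rotvec(sg*np.radians(tilt)*ja).as_matrix()@R
    if best is None or R2[2,1]<best[2,1]: best=R2
t=dial(P,a,rad,h)[0]-.166*best[:,1]; print("tip",dial(P,a,rad,h)[0].round(4),"tcp",t.round(4),"up",(-best[:,1]).round(3)); delta(s,t,best)
E
python3 gd.py -0.115 0.05 0.006 15;python3 gd.py -0.115 0.05 0.08 15; python3 gp.py 0.45 0.02 0.36
```

```text
t 10.05 q [ 0.52  0.91 -0.62  1.78  0.78  0.71  1.03] pos [ 0.5715 -0.1474  0.2581] F [0.3 0.6 2.7] op 0.207
tip [0.4701 0.1547 0.0739] tcp [0.4296 0.1388 0.2341] up [-0.244 -0.095  0.965]
shift/1000mm [-0.1427  0.0224  0.286 ] turn/45deg [ 0.102 -0.195 -0.312] | mm 320 deg 17
t 10.05 q [ 0.52  0.91 -0.62  1.78  0.78  0.71  1.03] pos [ 0.5715 -0.1474  0.2581] F [0.3 0.6 2.7] op 0.207
tip [0.4344 0.1452 0.1379] tcp [0.3939 0.1293 0.2981] up [-0.244 -0.095  0.965]
shift/1000mm [-0.1779 -0.0419  0.2763] turn/45deg [ 0.102 -0.195 -0.312] | mm 331 deg 17
[-0.121  -0.1032  0.167 ]
```

Emit:
arm_command:
  deltas:
    - {"dx":-0.024,"dy":-0.025,"dz":0.03,"wx":0.01,"wy":-0.03,"wz":-0.04}
    - {"dx":-0.048,"dy":-0.05,"dz":0.06,"wx":0.03,"wy":-0.06,"wz":-0.1}
    - {"dx":-0.072,"dy":-0.075,"dz":0.095,"wx":0.05,"wy":-0.09,"wz":-0.15}
    - {"dx":-0.096,"dy":-0.09,"dz":0.13,"wx":0.06,"wy":-0.12,"wz":-0.2}
    - {"dx":-0.12,"dy":-0.1,"dz":0.165,"wx":0.08,"wy":-0.15,"wz":-0.25}

```text
clock: 10.55
tool_pos: [0.4494, 0.019, 0.354]
eef_rot: [-0.68, -0.113, -0.031, 0.724]
contact_force: [1.1, 0.4, -0.1]
opening: 0.207
```

```bash
python3 gd.py -0.115 0.05 0.006 15; python3 gp.py 0.43 0.139 0.30
```

```text
t 10.55 q [ 0.24  0.58 -0.57  2.21  0.93  0.34  0.6 ] pos [0.4494 0.019  0.354 ] F [ 1.1  0.4 -0.1] op 0.207
tip [0.4701 0.1547 0.0739] tcp [0.4296 0.1388 0.2341] up [-0.244 -0.095  0.965]
shift/1000mm [-0.0308  0.1222  0.1151] turn/45deg [ 0.019 -0.045 -0.064] | mm 171 deg 4
[-0.0169  0.0578  0.1186]
```

Emit:
arm_command:
  deltas:
    - {"dx":-0.004,"dy":0.005,"dz":0.035,"wx":0,"wy":-0.01,"wz":-0.02}
    - {"dx":-0.008,"dy":0.015,"dz":0.07,"wx":0.01,"wy":-0.03,"wz":-0.04}
    - {"dx":-0.013,"dy":0.035,"dz":0.1,"wx":0.02,"wy":-0.045,"wz":-0.064}
    - {"dx":-0.017,"dy":0.058,"dz":0.118,"wx":0.02,"wy":-0.045,"wz":-0.064}
    - {"dx":-0.017,"dy":0.058,"dz":0.118,"wx":0.02,"wy":-0.045,"wz":-0.064}

```text
clock: 11.05
tool_pos: [0.4322, 0.129, 0.3054]
eef_rot: [-0.675, -0.14, -0.034, 0.723]
contact_force: [0.2, -0.1, -0.5]
opening: 0.207
```

```bash
python3 gd.py -0.115 0.05 0.006 15; python3 ov.py i -0.115 -0.115 wrist
```

```text
t 11.05 q [-0.18  0.65 -0.33  2.28  1.71  0.22 -0.38] pos [0.4322 0.129  0.3054] F [ 0.2 -0.1 -0.5] op 0.207
tip [0.4701 0.1547 0.0739] tcp [0.4296 0.1388 0.2341] up [-0.244 -0.095  0.965]
shift/1000mm [-0.0188  0.0692  0.0066] turn/45deg [ 0.011  0.    -0.008] | mm 72 deg 1
```

View pics/i_wrist.png

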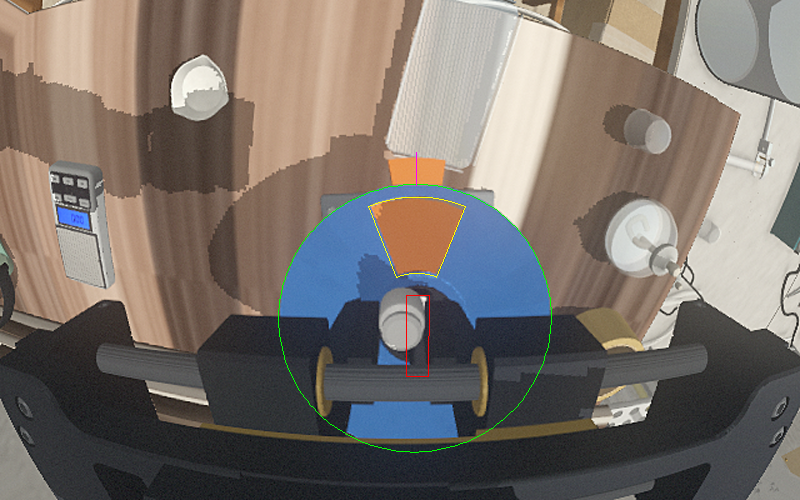

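Emit:
arm_command:
  deltas:
    - {"dx":-0.004,"dy":0.01,"dz":0.002,"wx":0,"wy":0,"wz":0}
    - {"dx":-0.008,"dy":0.02,"dz":0.002,"wx":0,"wy":0,"wz":0}
    - {"dx":-0.012,"dy":0.035,"dz":0.002,"wx":0,"wy":0,"wz":0}
    - {"dx":-0.013,"dy":0.045,"dz":0.002,"wx":0,"wy":0,"wz":0}
    - {"dx":-0.013,"dy":0.045,"dz":0.002,"wx":0,"wy":0,"wz":0}

```text
clock: 11.6
tool_pos: [0.4303, 0.1311, 0.2579]
eef_rot: [-0.676, -0.138, -0.034, 0.723]
contact_force: [-0.2, -0.1, -0.8]
opening: 0.209
```

Emit:
arm_command:
  deltas:
    - {"dx":0,"dy":0,"dz":0,"wx":0,"wy":0,"wz":0}
    - {"dx":0,"dy":0,"dz":0,"wx":0,"wy":0,"wz":0}
    - {"dx":0,"dy":0,"dz":0,"wx":0,"wy":0,"wz":0}
    - {"dx":0,"dy":0,"dz":0,"wx":0,"wy":0,"wz":0}
    - {"dx":0,"dy":0,"dz":0,"wx":0,"wy":0,"wz":0}

```text
clock: 12.1
tool_pos: [0.4301, 0.1319, 0.2587]
eef_rot: [-0.675, -0.139, -0.034, 0.723]
contact_force: [0.6, -0.0, -0.7]
opening: 0.213
```

```bash
python3 gd.py -0.115 0.05 0.006 15; python3 ov.py j -0.115 -0.115 wrist
```

```text
t 12.1 q [-0.08  0.79 -0.52  2.31  1.95  0.41 -0.63] pos [0.4301 0.1319 0.2587] F [ 0.6 -0.  -0.7] op 0.213
tip [0.4701 0.1547 0.0739] tcp [0.4296 0.1388 0.2341] up [-0.244 -0.095  0.965]
shift/1000mm [-0.0056  0.0243  0.0057] turn/45deg [ 0.012 -0.001 -0.011] | mm 26 deg 1
```

View pics/j_wrist.png

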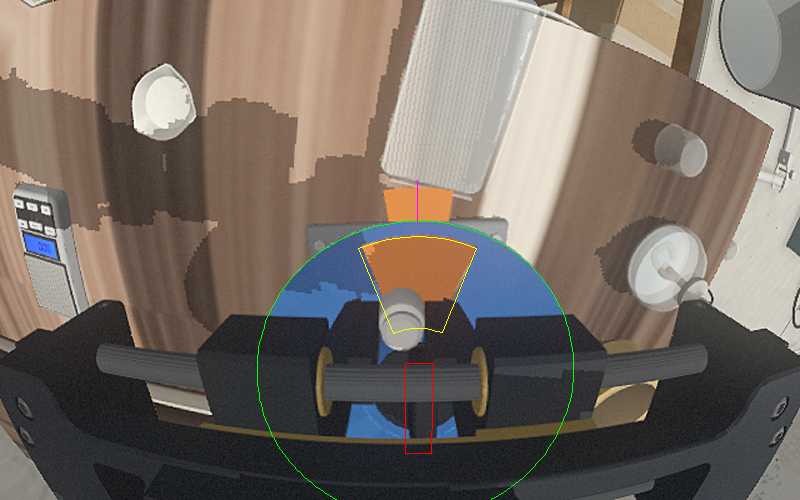

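Emit:
arm_command:
  deltas:
    - {"dx":-0.002,"dy":0.004,"dz":0.006,"wx":0.01,"wy":0,"wz":-0.01}
    - {"dx":-0.003,"dy":0.01,"dz":0.006,"wx":0.01,"wy":0,"wz":-0.01}
    - {"dx":-0.005,"dy":0.017,"dz":0.006,"wx":0.01,"wy":0,"wz":-0.01}
    - {"dx":-0.006,"dy":0.024,"dz":0.006,"wx":0.01,"wy":0,"wz":-0.01}
    - {"dx":-0.006,"dy":0.024,"dz":0.006,"wx":0.01,"wy":0,"wz":-0.01}

```text
clock: 12.65
tool_pos: [0.429, 0.1386, 0.2328]
eef_rot: [-0.672, -0.141, -0.036, 0.726]
contact_force: [-0.0, -0.2, -0.8]
opening: 0.213
```

```bash
python3 gd.py -0.115 0.05 0.006 15; python3 ov.py k -0.115 -0.115 wrist scene
```

```text
t 12.65 q [-0.06  0.87 -0.58  2.32  2.04  0.5  -0.72] pos [0.429  0.1386 0.2328] F [-0.  -0.2 -0.8] op 0.213
tip [0.4701 0.1547 0.0739] tcp [0.4296 0.1388 0.2341] up [-0.244 -0.095  0.965]
shift/1000mm [ 0.0009 -0.001   0.0002] turn/45deg [ 0.002 -0.003 -0.004] | mm 1 deg 0
```

View pics/k_wrist.png

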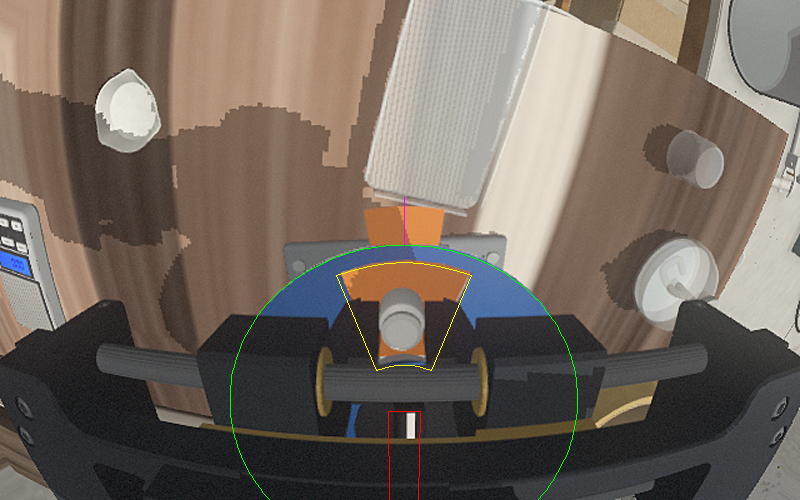

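View pics/k_scene.png

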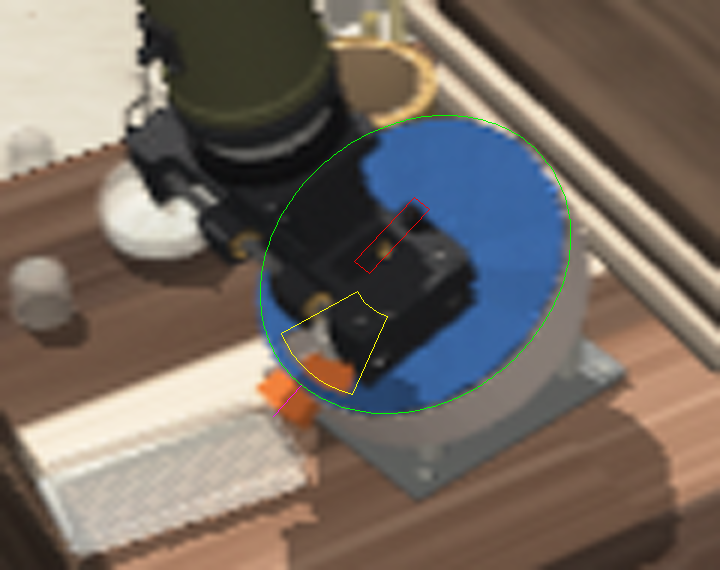

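The weight hangs centred over the orange opening (wrist px (402,320)). Releasing it.

Emit:
arm_command:
  deltas:
    - {"dx":0,"dy":0,"dz":0,"wx":0,"wy":0,"wz":0}
    - {"dx":0,"dy":0,"dz":0,"wx":0,"wy":0,"wz":0}
    - {"dx":0,"dy":0,"dz":0,"wx":0,"wy":0,"wz":0}
    - {"dx":0,"dy":0,"dz":0,"wx":0,"wy":0,"wz":0}
    - {"dx":0,"dy":0,"dz":0,"wx":0,"wy":0,"wz":0}
  claw: 0.2

```text
clock: 13.25
tool_pos: [0.4291, 0.1389, 0.2341]
eef_rot: [-0.672, -0.142, -0.036, 0.726]
contact_force: [-0.1, -1.0, -0.8]
opening: 0.596
```

```bash
python3 gd.py -0.115 0.05 0.05 15; python3 ov.py l -0.115 -0.115 wrist
```

```text
t 13.25 q [-0.06  0.86 -0.58  2.32  2.04  0.5  -0.72] pos [0.4291 0.1389 0.2341] F [-0.1 -1.  -0.8] op 0.596
tip [0.4489 0.149  0.112 ] tcp [0.4084 0.1332 0.2722] up [-0.244 -0.095  0.965]
shift/1000mm [-0.0109 -0.0423 -0.0003] turn/45deg [ 0.001 -0.002 -0.001] | mm 44 deg 0
```

View pics/l_wrist.png

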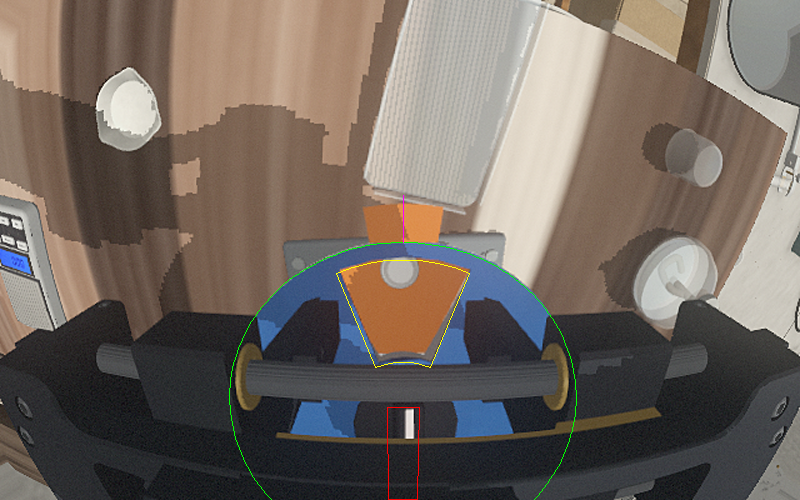

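The weight dropped in and stands near the outer wall of the orange compartment (px (398,270)). Retracting, then back to the knob.

Emit:
arm_command:
  deltas:
    - {"dx":-0.003,"dy":-0.012,"dz":0,"wx":0,"wy":0,"wz":0}
    - {"dx":-0.006,"dy":-0.025,"dz":0,"wx":0,"wy":0,"wz":0}
    - {"dx":-0.008,"dy":-0.04,"dz":0,"wx":0,"wy":0,"wz":0}
    - {"dx":-0.008,"dy":-0.055,"dz":0,"wx":0,"wy":0,"wz":0}
    - {"dx":-0.008,"dy":-0.07,"dz":0,"wx":0,"wy":0,"wz":0}

```text
clock: 13.8
tool_pos: [0.4036, 0.1311, 0.3007]
eef_rot: [-0.672, -0.142, -0.036, 0.726]
contact_force: [-1.0, -1.0, -0.4]
opening: 0.6
```

```bash
python3 go.py -0.115 0 0.075; python3 ov.py m -0.115 -0.115 wrist
```

```text
t 13.8 q [-0.11  0.67 -0.5   2.36  1.87  0.35 -0.59] pos [0.4036 0.1311 0.3007] F [-1.  -1.  -0.4] M [-0.04  0.21 -0.  ] op 0.6
[0.4088 0.1325 0.2858]
shift/1000mm [ 0.0014  0.0158 -0.0003] turn/45deg [ 0.001 -0.001 -0.335] | mm 16 deg 15
```

View pics/m_wrist.png

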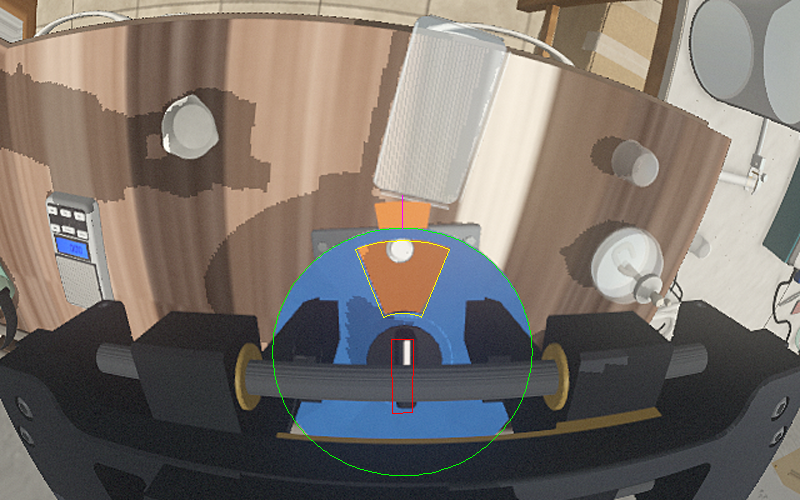

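Emit:
arm_command:
  deltas:
    - {"dx":0,"dy":0.003,"dz":0,"wx":0,"wy":0,"wz":-0.08}
    - {"dx":0,"dy":0.006,"dz":0,"wx":0,"wy":0,"wz":-0.17}
    - {"dx":0.001,"dy":0.01,"dz":0,"wx":0,"wy":0,"wz":-0.26}
    - {"dx":0.001,"dy":0.016,"dz":0,"wx":0,"wy":0,"wz":-0.335}
    - {"dx":0.001,"dy":0.016,"dz":0,"wx":0,"wy":0,"wz":-0.335}

```text
clock: 14.35
tool_pos: [0.4086, 0.1327, 0.2836]
eef_rot: [-0.648, -0.228, -0.13, 0.715]
contact_force: [-0.1, 0.7, 0.4]
opening: 0.601
```

```bash
python3 go.py -0.115 0 0.027
```

```text
t 14.35 q [-0.01  0.81 -0.75  2.47  2.25  0.82 -0.98] pos [0.4086 0.1327 0.2836] F [-0.1  0.7  0.4] M [-0.08  0.52 -0.01] op 0.601
[0.432  0.1386 0.2442]
shift/1000mm [ 0.0013  0.0462 -0.0002] turn/45deg [ 0.001 -0.001 -0.003] | mm 46 deg 0
```

Emit:
arm_command:
  deltas:
    - {"dx":0,"dy":0.012,"dz":0,"wx":0,"wy":0,"wz":0}
    - {"dx":0.001,"dy":0.024,"dz":0,"wx":0,"wy":0,"wz":0}
    - {"dx":0.001,"dy":0.036,"dz":0,"wx":0,"wy":0,"wz":0}
    - {"dx":0.001,"dy":0.046,"dz":0,"wx":0,"wy":0,"wz":0}
    - {"dx":0.001,"dy":0.046,"dz":0,"wx":0,"wy":0,"wz":0}

```text
clock: 14.85
tool_pos: [0.433, 0.1389, 0.2436]
eef_rot: [-0.648, -0.228, -0.131, 0.715]
contact_force: [0.5, 0.6, 0.5]
opening: 0.602
```

Emit:
arm_command:
  deltas:
    - {"dx":0,"dy":0,"dz":0,"wx":0,"wy":0,"wz":0}
    - {"dx":0,"dy":0,"dz":0,"wx":0,"wy":0,"wz":0}
    - {"dx":0,"dy":0,"dz":0,"wx":0,"wy":0,"wz":0}
    - {"dx":0,"dy":0,"dz":0,"wx":0,"wy":0,"wz":0}
    - {"dx":0,"dy":0,"dz":0,"wx":0,"wy":0,"wz":0}
  claw: -1
  grip_force: 15

```text
clock: 15.35
tool_pos: [0.4322, 0.1396, 0.2453]
eef_rot: [-0.647, -0.229, -0.131, 0.716]
contact_force: [-1.0, 8.6, -1.6]
opening: 0.169
```

Emit:
arm_command:
  deltas:
    - {"dx":0,"dy":0,"dz":0,"wx":0,"wy":0,"wz":0}
    - {"dx":0,"dy":0,"dz":0,"wx":0,"wy":0,"wz":0}
    - {"dx":0,"dy":0,"dz":0,"wx":0,"wy":0,"wz":0}
    - {"dx":0,"dy":0,"dz":0,"wx":0,"wy":0,"wz":0}
    - {"dx":0,"dy":0,"dz":0,"wx":0,"wy":0,"wz":0}

```text
clock: 15.85
tool_pos: [0.4321, 0.1405, 0.2453]
eef_rot: [-0.646, -0.23, -0.13, 0.716]
contact_force: [-0.7, 5.7, 0.8]
opening: 0.14
```

```bash
python3 go.py 1.085 0 0.027
```

```text
t 15.85 q [-0.02  0.92 -0.73  2.42  2.31  0.87 -0.97] pos [0.4321 0.1405 0.2453] F [-0.7  5.7  0.8] M [0.62 0.57 0.43] op 0.14
[0.432  0.1386 0.2442]
shift/1000mm [-0.0009  0.0007 -0.0019] turn/45deg [-0.003 -1.527  0.003] | mm 2 deg 69
```

Emit:
arm_command:
  deltas:
    - {"dx":0,"dy":0,"dz":0,"wx":0,"wy":-0.13,"wz":0}
    - {"dx":0,"dy":0,"dz":0,"wx":0,"wy":-0.26,"wz":0}
    - {"dx":0,"dy":0,"dz":0,"wx":0,"wy":-0.39,"wz":0}
    - {"dx":0,"dy":0,"dz":0,"wx":0,"wy":-0.52,"wz":0}
    - {"dx":0,"dy":0,"dz":0,"wx":0,"wy":-0.65,"wz":0}

```text
clock: 16.35
tool_pos: [0.432, 0.1408, 0.2453]
eef_rot: [0.658, 0.405, -0.039, -0.634]
contact_force: [-1.0, 6.1, -0.9]
opening: 0.141
```

Emit:
arm_command:
  deltas:
    - {"dx":0,"dy":0,"dz":0,"wx":0,"wy":-0.13,"wz":0}
    - {"dx":0,"dy":0,"dz":0,"wx":0,"wy":-0.26,"wz":0}
    - {"dx":0,"dy":0,"dz":0,"wx":0,"wy":-0.39,"wz":0}
    - {"dx":0,"dy":0,"dz":0,"wx":0,"wy":-0.52,"wz":0}
    - {"dx":0,"dy":0,"dz":0,"wx":0,"wy":-0.65,"wz":0}

```text
clock: 16.85
tool_pos: [0.4318, 0.141, 0.2452]
eef_rot: [0.626, 0.552, -0.204, -0.512]
contact_force: [-2.5, 6.5, -1.0]
opening: 0.14
```

```bash
python3 go.py 1.085 0 0.027
```

```text
t 16.85 q [-0.19  0.85 -0.43  2.43  2.56  0.73 -0.23] pos [0.4318 0.141  0.2452] F [-2.5  6.5 -1. ] M [0.91 0.83 0.55] op 0.14
[0.432  0.1386 0.2442]
shift/1000mm [-0.0024  0.0007 -0.0008] turn/45deg [-0.003 -0.22   0.005] | mm 3 deg 10
```

Emit:
arm_command:
  deltas:
    - {"dx":0,"dy":0,"dz":0,"wx":0,"wy":-0.1,"wz":0}
    - {"dx":0,"dy":0,"dz":0,"wx":0,"wy":-0.2,"wz":0}
    - {"dx":0,"dy":0,"dz":0,"wx":0,"wy":-0.24,"wz":0}
    - {"dx":0,"dy":0,"dz":0,"wx":0,"wy":-0.24,"wz":0}
    - {"dx":0,"dy":0,"dz":0,"wx":0,"wy":-0.24,"wz":0}

```text
clock: 17.35
tool_pos: [0.4316, 0.1411, 0.2451]
eef_rot: [0.605, 0.597, -0.261, -0.459]
contact_force: [-2.1, 5.6, -0.3]
opening: 0.138
```

```bash
python3 go.py 1.1 0 0.027;  python3 ov.py o 1.1 -0.115 wrist
```

```text
t 17.35 q [-0.22  0.84 -0.37  2.43  2.61  0.71 -0.1 ] pos [0.4316 0.1411 0.2451] F [-2.1  5.6 -0.3] M [0.86 0.82 0.58] op 0.138
[0.432  0.1386 0.2442]
shift/1000mm [-0.0025  0.0007 -0.0005] turn/45deg [-0.003 -0.004  0.005] | mm 3 deg 0
```

View pics/o_wrist.png

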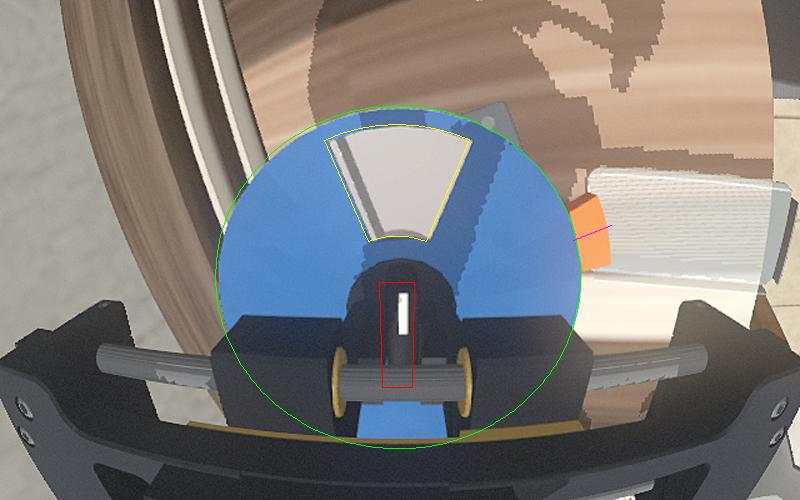

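The opening now shows a grey neighbouring compartment, no orange. Releasing and retracting.

Emit:
arm_command:
  deltas:
    - {"dx":0,"dy":0,"dz":0,"wx":0,"wy":0,"wz":0}
    - {"dx":0,"dy":0,"dz":0,"wx":0,"wy":0,"wz":0}
    - {"dx":0,"dy":0,"dz":0,"wx":0,"wy":0,"wz":0}
    - {"dx":0,"dy":0,"dz":0,"wx":0,"wy":0,"wz":0}
    - {"dx":0,"dy":-0.01,"dz":0,"wx":0,"wy":0,"wz":0}
  claw: 0.4

```text
clock: 17.9
tool_pos: [0.4278, 0.1373, 0.2533]
eef_rot: [0.608, 0.594, -0.26, -0.458]
contact_force: [0.1, 0.1, -0.1]
opening: 0.564
```

Emit:
arm_command:
  deltas:
    - {"dx":0,"dy":-0.015,"dz":0,"wx":0,"wy":0,"wz":0}
    - {"dx":0,"dy":-0.03,"dz":0,"wx":0,"wy":0,"wz":0}
    - {"dx":0,"dy":-0.045,"dz":0,"wx":0,"wy":0,"wz":0}
    - {"dx":0,"dy":-0.06,"dz":0,"wx":0,"wy":0,"wz":0}
    - {"dx":0,"dy":-0.06,"dz":0,"wx":0,"wy":0,"wz":0}

```text
clock: 18.4
tool_pos: [0.3975, 0.1295, 0.3072]
eef_rot: [0.607, 0.595, -0.26, -0.458]
contact_force: [0.9, -0.4, 0.6]
opening: 0.7
```

Emit:
arm_command:
  deltas:
    - {"dx":0,"dy":0,"dz":0,"wx":0,"wy":0,"wz":0}
    - {"dx":0,"dy":0,"dz":0,"wx":0,"wy":0,"wz":0}
    - {"dx":0,"dy":0,"dz":0,"wx":0,"wy":0,"wz":0}
    - {"dx":0,"dy":0,"dz":0,"wx":0,"wy":0,"wz":0}
    - {"dx":0,"dy":0,"dz":0,"wx":0,"wy":0,"wz":0}

```text
clock: 18.9
tool_pos: [0.3986, 0.13, 0.3052]
eef_rot: [0.607, 0.594, -0.261, -0.458]
contact_force: [-0.8, -0.1, 0.3]
opening: 0.7
```

```bash
python3 go.py 1.1 0 0.08;  python3 ov.py p 1.1 -0.115 wrist top
```

```text
t 18.9 q [-0.24  0.68 -0.37  2.5   2.55  0.62 -0.09] pos [0.3986 0.13   0.3052] F [-0.8 -0.1  0.3] M [-0.05  0.52  0.  ] op 0.7
[0.4064 0.1318 0.2901]
shift/1000mm [-0.0005  0.0171  0.0005] turn/45deg [ 0.    -0.008 -0.002] | mm 17 deg 0
```

View pics/p_wrist.png

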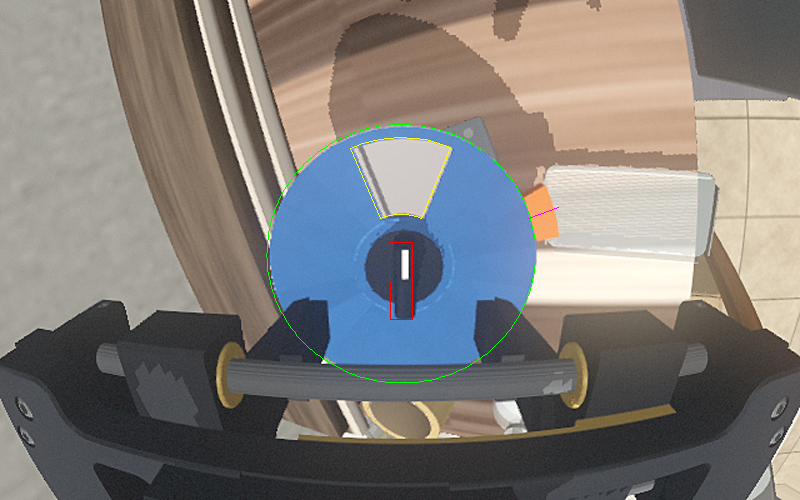

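View pics/p_top_raw.png

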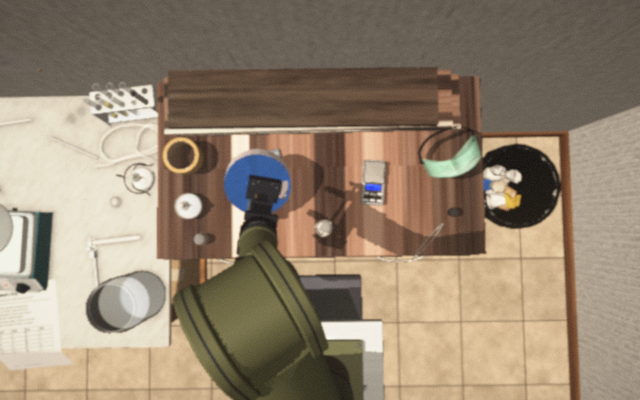

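The cover stayed at about 1.1 rad and shuts the orange compartment. The gripper is clear (tips about 70 mm above the cover), and nothing else in the top view has moved. Handing in.

```bash
python3 -c "
from plant import r
print(r.finish_job()); print(r.get_state()['clock'])"
```

```text
the job is handed in; nothing more can be done
None
the job is handed in; nothing more can be done
```

The weight is in the orange-tab compartment, the cover shuts that compartment, and I handed the job in at about 19 s of the 72 s allowed. No verdict was reported.

- **Line-up:** I turned the cover from about 0.86 rad to −0.115 rad by its knob. The wrist picture showed the orange floor filling the opening, in line with the tab.
- **Weight:** I lifted it off the scale and let it drop through the opening. The pictures taken after release showed it standing on the orange floor near the outer wall. I could not see it again once the cover was shut.
- **Shutting:** I turned the cover on to about 1.10 rad, which puts the opening and compartment centres about 62 mm apart by calculation (over 42 mm was needed). After letting go, the opening showed only a grey neighbouring compartment and the cover had stayed put.
- **Surroundings:** In the last top view the scale and the bystanders looked to be where they started. I judged this by eye, and the arm hid part of the view, including the scale lid, which the wrist picture still showed.
- **Small mismatch:** The knob sat about 2 mm to one side of my estimate, which gave a side force of 6 to 9 N while gripping and turning it. That is well below the limits.

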